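# Quarantine the condemned saddle blocks

### The job

Turn every white saddle block on the grey mat over, so that it rests with its black rubber underside up, and put each one whose underside bears a yellow paint disc into the blue quarantine box, rubber side up too; the others stay on the mat. Then, once all the marked ones (there may be one or two) are boxed, swing the box's bar fully shut into its catch. Leave the other things on the bench where they are.

Things in the scene. Friction and masses are not known exactly. Their poses are not given: they have to be found in the camera images.
- block_a_mid (a point): white acetal saddle block, 46 (x) by 60 (y) by 46 mm (z), about 0.17 kg, all look alike; this point is its centre, with its axes. It starts on the mat, +z up: in that face a groove 22 mm wide, 12 mm deep runs along y; the underside (-z) is a black rubber seat, 5 mm. It stands steadily on any face. None if absent in this run
- block_b_mid (a point): white acetal saddle block, 46 (x) by 60 (y) by 46 mm (z), about 0.17 kg, all look alike; this point is its centre, with its axes. It starts on the mat, +z up: in that face a groove 22 mm wide, 12 mm deep runs along y; the underside (-z) is a black rubber seat, 5 mm. It stands steadily on any face. None if absent in this run
- block_c_mid (a point): white acetal saddle block, 46 (x) by 60 (y) by 46 mm (z), about 0.17 kg, all look alike; this point is its centre, with its axes. It starts on the mat, +z up: in that face a groove 22 mm wide, 12 mm deep runs along y; the underside (-z) is a black rubber seat, 5 mm. It stands steadily on any face. None if absent in this run
- block_d_mid (a point): white acetal saddle block, 46 (x) by 60 (y) by 46 mm (z), about 0.17 kg, all look alike; this point is its centre, with its axes. It starts on the mat, +z up: in that face a groove 22 mm wide, 12 mm deep runs along y; the underside (-z) is a black rubber seat, 5 mm. It stands steadily on any face. None if absent in this run
- mark_1 (a point): centre of a yellow paint disc, 32 mm in diameter, on the rubber seat of one of the blocks (so 23 mm from that block's centre); hidden while the block stands on its seat; None if it is absent in this run
- mark_2 (a point): a second such disc under another block: centre of a yellow paint disc, 32 mm in diameter, on the rubber seat of one of the blocks (so 23 mm from that block's centre); hidden while the block stands on its seat; None if it is absent in this run
- mat: grey mat fixed to the bench, 250 mm (x) by 620 mm (y), 3 mm thick; origin at the centre of its underside
- qbox: blue open-topped quarantine box fixed to the bench, outside 206 mm (x) by 156 mm (y), 60 mm high, walls 6 mm; origin at the centre of its underside, floor 6 mm above. Outside the middle of its -y wall is the bar's hinge post, outside the middle of its +y wall a fork-shaped steel catch, 84 mm high, open towards -x
- bar (a joint): angle of the steel bar (20 mm wide, 188 long, 65 to 75 mm above the bench) that swings level over the box on an upright pin; 0 = fully shut: it points to the box's +y, its end in the catch against a stop; grows counter-clockwise from above: at 1.57 it points to the box's -x, clear of the mouth; 2.3 is its other stop. Friction of about 0.12 N m holds it where it is left
- bar_grip (a point): middle of the red upright round grip on the bar, 18 mm in diameter, standing 75 to 131 mm above the bench, 130 mm from the hinge axis; this point is 104 mm above the bench
- bar_hinge (a point): point on the bar's upright hinge axis, 70 mm above the bench, on the box's -y side; has the box's axes
- end_cap: brass pressure housing end cap, 90 mm in diameter, 36 mm high; origin under its centre; a bystander, to be left where it is
- sensor_guard: white acetal sensor guard, an upright tube 72 mm in diameter and 70 mm high; origin under its centre; a bystander, to be left where it is
- plug_1: titanium bulkhead plug with black rubber seat, 44 mm in diameter, 46 mm high; origin under its centre; a bystander, to be left where it is
- plug_2: a second such titanium plug, 44 mm in diameter, 46 mm high; origin under its centre; a bystander, to be left where it is
- cell_holder: blue aluminium conductivity cell holder, 50 by 120 mm, 50 mm high; origin under its centre; a bystander, to be left where it is
Not all that is in view belongs to the job. What is shaped like the part that bears block_c_mid but green, purple or red is not meant.

How it is judged:
By the outcome, as a careful person would: the job done as asked, in the order asked, and still so for the second after the job is handed in, with the robot touching nothing.
Of block_a, block_c, block_d only 2 to 3 are there at a start; the rules pass over those that are not, and their reading is None.
At some moment in a run one of block_a, block_b, block_c, block_d may be knocked a few centimetres aside while the robot is not near it.
Once in a run the grip may slacken for a moment while it holds something.
It also fails if it takes over 210 s, if anything falls off the work surface, if the arm or the gripper's body presses on something with over 40 N, if the wrist force passes 120 N, or if a joint passes its speed limit or range.

### The arm

A 6-joint arm with a two-finger parallel gripper is mounted at the origin on the work surface. World frame = base frame: x ahead of the robot, y to its left, z up, the work surface at z = 0. Lengths are in mm, angles in rad, forces in N, time in s.
With the tool pointing down it reaches from about 275 to 750 mm from the base axis. Payload 10.2 kg.
Tool frame: the origin (TCP) lies midway between the tips of the shut fingers; the grasp point (between the pads) lies 19 mm behind it; z points along the fingers, y is the line along which they close (so a half turn about z gives the same grasp; the last joint's range is limited). The gripper opens to 85 mm and grips with 20 to 120 N. Pads are 22 mm wide; open, the fingers measure 114 mm over their backs; the gripper's body (76 mm by 85 mm) begins 54 mm behind the grasp point. The pads swing forward as they close: fully open they stand 13 mm farther back than shut.
Start: joints at [-1.5, 0.313, 1.498, -0, 1.331, -0.223], TCP at [152.022, -502.514, 193.994] pointing down, gripper open.
Joint ranges: [-2.94, 2.94], [-0.97, 2.17], [0.19, 2.56], [-1.23, 4.37], [0.02, 3.11], [-2.88, 2.88]. Speed limits (rad/s): [2.39, 2.39, 3.01, 3.14, 3.14, 3.14].

### API

Orientations are given as a unit quaternion [w, x, y, z].
In Python, from rig import ctrl gives the robot as it stands.
- The arm moves only by the tool send_rows, never from a script. Its argument "targets" is a list of rows, each a list of 7 numbers: the closure, from -1 (fully open) to 1 (shut), so that 0 is half open, then the shift along the tool's x, y, z in m, then the turn, a rotation vector about the tool's x, y, z in rad. In form: [[claw, dx, dy, dz, ax, ay, az], ...]. A call has exactly 10 rows; each row shifts and turns the commanded pose from where the row before left it, along the tool's axes as they then stand; what a row does not reach is not made up. A row lasts 1/8 s, in which the tool goes at most 62.5 mm and 10.7 degrees, less where a joint would pass 70% of its speed; a pose out of reach is approached as far as the arm can. A call with a gripper value outside its range is refused whole. The fingers move at their own pace and stop on an object; "squeeze" is the grip in N (left out, the last holds). Time passes only in rows, so rows that do not move let the fingers close, or fill a call up. It gives the time, the measured TCP pose, the force, the opening and the grip force at its end, in the units of the state.
- ctrl.sense(): the state, without advancing time (a new reading comes with each control period).
- ctrl.capture(name): name is "side" or "top" or "wrist"; returns a dict with "img" (480x640x3 uint8, red, green, blue), "camera_matrix" (3x3 intrinsics, pixels), "R" (3x3) and "t" (3): a world point X has camera coordinates R X + t. Camera axes: x right, y down, z forward; pixel columns grow to the right and rows downward; lengths in mm; the calibration is good to about 2 mm. A picture is of the moment at which its call begins. There is no depth.
- ctrl.finish_job(): hands the job in; it is judged then, once.
Trained networks look in a picture, given as the dict that the camera call returned (one of the last four; its "shot" number tells which), for a name from the list of things; names that differ only in an ending like _2 or _b are one class to them, and where a whole thing is asked for, a point or a joint stands for the part that bears it (a point fixed in the world has none). Each returns a list of dicts, best first, with "score" (0 to 1); they miss things now and then, are a little off and sometimes report something else, mostly with a low value. They report only what shows in the picture. A call takes as long as a camera call. They do not tell look-alikes from the thing itself.
- ctrl.boxes_of(query, picture): "extent" ([left, top, width, height] in pixels, round what is visible of it).
- ctrl.landmark_of(query, picture): "point" ([column, row] in pixels: a listed point, or the origin of a listed thing).
The state is a dict: "time_s": time; "joints": joint angles; "dq": joint speeds; "tau": joint torques, N m; "eef_pos": TCP position; "ee_rot": TCP orientation; "force": force on the tool from outside, world axes, zero at the start; "wrist_torque": the same for the moment, N m; "grip_width": opening from 0.0 (shut) to 1.0 (fully open); "grip_force": force on a finger pad.
Only numpy, scipy, OpenCV 4.12 (cv2) and the standard library are available. Lean on these libraries where they do the work, as an engineer would, in place of code of your own. Each camera call takes 0.05 s, during which the arm holds its last target. There are 200 camera calls.

## Working session

There is one attempt and no reset: what is moved stays moved. The work goes in short steps, Python scripts to look and compute and a tool call to move; the robot and the scene stay as the last step left them, time stands still between calls to the robot, and variables do not carry over. Pictures are saved under pics/ and viewed, at most 14 in all, crops included, and the job is handed in when it is done.

Besides the shell and the picture viewer there is one more tool, called as name(argument=value, ...) on one line, values as JSON. send_rows: Moves the arm, as the interface text tells. Its arguments: {"type":"object","properties":{"targets":{"type":"array"},"squeeze":{"type":"number"}},"required":["targets"]}

```bash
mkdir -p pics; ls; cat > h.py <<'E'
import numpy as np, cv2
from rig import ctrl
from scipy.spatial.transform import Rotation as Ro
def cap(n,save=None):
    p=ctrl.capture(n)
    if save: cv2.imwrite('pics/'+save,cv2.cvtColor(p['img'],cv2.COLOR_RGB2BGR))
    return p
def px(p,X):
    c=np.array(p['R'])@np.array(X,float)+np.array(p['t']).ravel(); u=np.array(p['camera_matrix'])@c; return u[:2]/u[2]
def ray(p,uv):
    R=np.array(p['R']);t=np.array(p['t']).ravel()
    d=R.T@np.linalg.inv(p['camera_matrix'])@np.array([uv[0],uv[1],1.]); return -R.T@t,d/np.linalg.norm(d)
def atz(p,uv,z):
    o,d=ray(p,uv); return o+d*(z-o[2])/d[2]
def tri(obs):
    A=np.zeros((3,3));b=np.zeros(3)
    for p,uv in obs:
        o,d=ray(p,uv);M=np.eye(3)-np.outer(d,d);A+=M;b+=M@o
    return np.linalg.solve(A,b)
E
python3 - <<'E'
from h import *
np.set_printoptions(precision=1,suppress=True)
s=ctrl.sense();print(s)
P={n:cap(n,n+'0.png') for n in('side','top','wrist')}
for n in('side','top'):
  p=P[n];print(n,ray(p,(320,240)))
  for q in('block_a_mid','qbox','bar_grip','bar_hinge','mat','end_cap','sensor_guard','plug_1','cell_holder'):
    print(q,[(np.round(d['point']).tolist(),round(d['score'],2),atz(p,d['point'],{'block_a_mid':26,'bar_grip':104,'bar_hinge':70}.get(q,0))[:2].round().tolist()) for d in ctrl.landmark_of(q,p)])
E
```

```text
pics
{'time_s': 0.0, 'joints': array([-1.5,  0.3,  1.5, -0. ,  1.3, -0.2]), 'dq': array([-0.,  0.,  0.,  0., -0.,  0.]), 'tau': array([ -0. , -41.2, -26. ,  -0. ,   0. ,  -0. ]), 'eef_pos': array([ 152. , -502.2,  193.4]), 'ee_rot': array([-0. ,  1. ,  0.1,  0. ]), 'force': array([-0.6, -0.5,  1.1]), 'wrist_torque': array([-0.,  0.,  0.]), 'grip_force': 0.0, 'grip_width': 1.0025701941422989}
side (array([476.8, 947. , 777. ]), array([ 0.1, -0.8, -0.6]))
block_a_mid [([305.0, 234.0], 0.95, [615.0, -181.0])]
qbox [([320.0, 422.0], 0.71, [535.0, 372.0]), ([330.0, 272.0], 0.69, [541.0, -57.0])]
bar_grip [([392.0, 332.0], 0.6, [410.0, 250.0])]
bar_hinge [([326.0, 357.0], 0.73, [528.0, 284.0])]
mat [([318.0, 261.0], 0.72, [573.0, -100.0])]
end_cap [([254.0, 229.0], 0.87, [763.0, -242.0])]
sensor_guard [([237.0, 275.0], 0.95, [767.0, -35.0]), ([254.0, 229.0], 0.35, [763.0, -242.0]), ([392.0, 332.0], 0.27, [400.0, 143.0])]
plug_1 [([210.0, 342.0], 0.72, [777.0, 189.0]), ([318.0, 180.0], 0.47, [607.0, -533.0])]
cell_holder [([368.0, 176.0], 0.96, [449.0, -566.0])]
top (array([ 338. ,  -70.6, 1373.1]), array([ 0.2, -0. , -1. ]))
block_a_mid [([357.0, 234.0], 0.82, [614.0, -180.0])]
qbox [([134.0, 269.0], 0.87, [532.0, 365.0]), ([328.0, 253.0], 0.55, [574.0, -110.0])]
bar_grip [([172.0, 315.0], 0.95, [415.0, 240.0])]
bar_hinge [([162.0, 264.0], 0.78, [533.0, 276.0]), ([419.0, 273.0], 0.24, [514.0, -317.0])]
mat [([329.0, 255.0], 0.73, [567.0, -111.0])]
end_cap [([501.0, 245.0], 0.6, [593.0, -534.0])]
sensor_guard [([304.0, 174.0], 0.84, [773.0, -49.0])]
plug_1 [([499.0, 244.0], 0.59, [595.0, -529.0]), ([211.0, 174.0], 0.55, [774.0, 183.0])]
cell_holder [([511.0, 302.0], 0.58, [453.0, -549.0])]
```

View pics/top0.png

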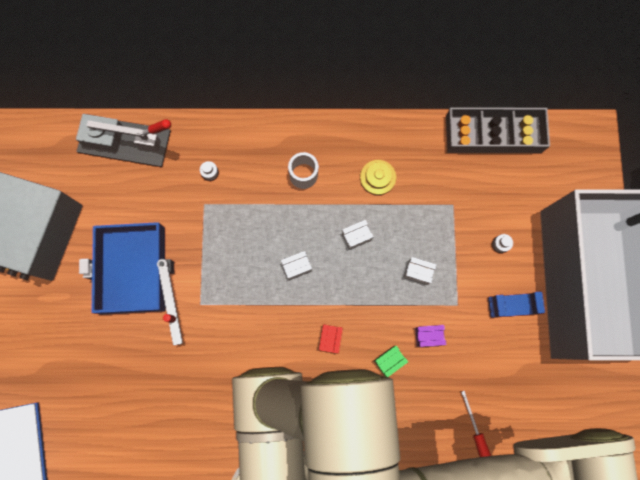

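View pics/side0.png

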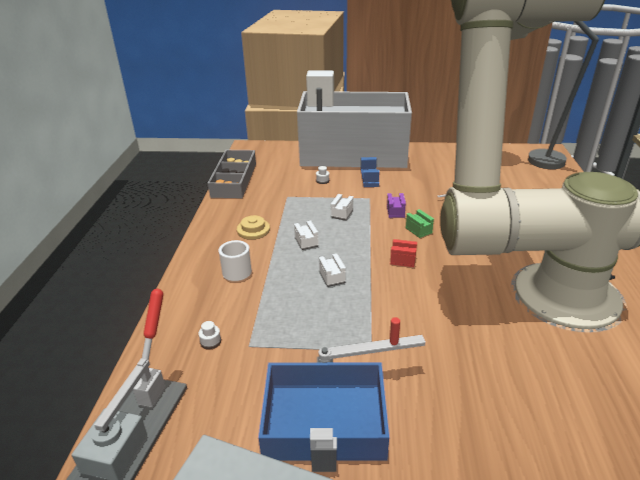

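Top view: three white blocks on the mat at about (297,265), (358,234) and (421,270). The blue box is at (128,268), with the hinge at (163,265), the bar pointing to −x with its grip at (169,317), and the catch at (86,267). The side view agrees: blocks at (306,235), (333,269) and (342,206), grip at (395,330). The red, green and purple look-alikes lie off the mat.

```bash
cat >> h.py <<'E'
from scipy.optimize import minimize
C0=np.array([[x,y,z] for x in(-23,23) for y in(-30,30) for z in(-18,23)],float)
BASE={'up':np.eye(3),'side':None,'down':np.diag([1.,-1,-1])}
# 'side': groove(+z) faces heading -h (toward base), block x down/up ; heading yaw = direction seat points
BASE['side']=np.array([[0,0,-1.],[0,1,0],[1,0,0]])
def wmask(p,thr=150):
    hsv=cv2.cvtColor(p['img'],cv2.COLOR_RGB2HSV); return ((hsv[...,2]>thr)&(hsv[...,1]<40)).astype(np.uint8)
def hullmask(p,x,y,z,yaw,kind,shape=(480,640)):
    W=(Ro.from_euler('z',yaw).as_matrix()@BASE[kind]@C0.T).T+[x,y,z]
    uv=np.array([px(p,w) for w in W]); h=cv2.convexHull(((uv)*16).round().astype(np.int32))
    m=np.zeros(shape,np.uint8); cv2.fillConvexPoly(m,h,1,cv2.LINE_AA,4); return m
def blob(p,uv,thr=150,rad=30):
    n,l,st,c=cv2.connectedComponentsWithStats(wmask(p,thr)); 
    k=[i for i in range(1,n) if 25<st[i,4]<6000]
    k=min(k,key=lambda i:np.hypot(*(c[i]-uv)))
    ys,xs=np.where(l==k); h=cv2.convexHull(np.stack([xs,ys],1).astype(np.int32)); m=np.zeros((480,640),np.uint8); cv2.fillConvexPoly(m,h,1); return m,c[k],st[k]
def fit(obs,x0,kind,z=26.,fz=False):
    # obs: list of (pic, mask)
    def cost(v):
        s=0
        for p,m in obs:
            q=hullmask(p,v[0],v[1],v[3] if fz else z,v[2],kind); s+=1-(q&m).sum()/max(1,(q|m).sum())
        return s
    best=None
    for yaw in (np.linspace(-1.5,1.5,7) if len(x0)<3 else x0[2]+np.array([-.25,0,.25])):
        i=np.array([x0[0],x0[1],yaw]+([z] if fz else []),float)
        sim=np.vstack([i]+[i+d for d in np.diag([8,8,.3]+([6] if fz else []))])
        r=minimize(cost,i,method='Nelder-Mead',options=dict(initial_simplex=sim,xatol=.05,fatol=1e-4,maxiter=250))
        if best is None or r.fun<best.fun: best=r
    return best.x,best.fun/len(obs)
E
python3 - <<'E'
from h import *
np.set_printoptions(precision=2,suppress=True)
t=cap('top');s=cap('side');w=cap('wrist')
print('wristcam',ray(w,(320,240)))
st=ctrl.sense(); print(Ro.from_quat(np.roll(st['ee_rot'],-1)).as_matrix())
for a,b in(((297,265),(333,269)),((358,234),(306,235)),((421,270),(342,206))):
    mt,ct,s1=blob(t,a);ms,cs,s2=blob(s,b)
    X=tri([(t,ct),(s,cs)]);print(ct,s1,cs,s2,X)
    print(fit([(t,mt),(s,ms)],X[:2],'up',26,True),fit([(t,mt),(s,ms)],X[:2],'up'))
for q in('bar_grip','bar_hinge','qbox'):
    g=[ctrl.landmark_of(q,p)[0]['point'] for p in(t,s)];print(q,tri([(t,g[0]),(s,g[1])]))
E
```

```text
wristcam (array([ 223.86, -479.92,  375.03]), array([-0.29, -0.08, -0.95]))
[[ 0.96  0.29  0.  ]
 [ 0.29 -0.96  0.  ]
 [ 0.   -0.   -1.  ]]
[302.88 166.67] [289 153  29  28 252] [322.17 173.96] [316 171  13   6  48] [621.23 -46.27 295.72]
(array([621.23, -46.27,  -1.5 ,  26.  ]), np.float64(1.0)) (array([621.23, -46.27,  -1.5 ]), np.float64(1.0))
[302.88 166.67] [289 153  29  28 252] [322.17 173.96] [316 171  13   6  48] [621.23 -46.27 295.72]
(array([621.23, -46.27,  -1.5 ,  26.  ]), np.float64(1.0)) (array([621.23, -46.27,  -1.5 ]), np.float64(1.0))
[503.87 242.24] [496 234  17  17 208] [322.17 173.96] [316 171  13   6  48] [ 594.74 -533.41   22.68]
(array([ 596.89, -539.75,    0.07,   19.1 ]), np.float64(0.7172285946008574)) (array([ 593.56, -529.63,    0.08]), np.float64(0.7187053499643948))
bar_grip [470.45 268.69 143.62]
bar_hinge [532.47 281.95  75.34]
qbox [531.92 365.05  -4.05]
```

```bash
python3 - <<'E'
from h import *
np.set_printoptions(precision=2,suppress=True)
t=cap('top');s=cap('side')
for p,c in((t,(297,265)),(s,(333,269))):
    print(np.percentile(p['img'][c[1]-30:c[1]+30,c[0]-30:c[0]+30].max(2),[5,50,80,90,95,99]))
for thr in(185,200):
  for a,b in(((297,265),(333,269)),((358,234),(306,235)),((421,270),(342,206))):
    mt,ct,s1=blob(t,a,thr);ms,cs,s2=blob(s,b,thr)
    X=tri([(t,ct),(s,cs)]);print(thr,ct,s1[2:],cs,s2[2:],X)
    print(fit([(t,mt),(s,ms)],X[:2],'up',26,True),fit([(t,mt),(s,ms)],X[:2],'up'))
for q in('bar_grip',):
    for p in(t,s):print([(d['point'],d['score']) for d in ctrl.landmark_of(q,p)])
    for z in(70,104):print(px(t,[410,250,z]),px(s,[410,250,z]))
E
```

```text
[162. 174. 181. 227. 235. 236.]
[139. 184. 188. 192. 242. 245.]
185 [296.03 263.56] [ 31  27 519] [329.51 257.33] [ 56  38 672] [539.   -33.    61.16]
(array([536.59, -32.92,   0.47,  61.97]), np.float64(0.2653258801951827)) (array([541.36, -32.43,   0.42]), np.float64(0.3958747876728949))
185 [357.52 232.34] [ 31  27 509] [311.5  227.04] [ 43  26 447] [ 604.4  -177.49   52.96]
(array([ 613.83, -177.84,    0.47,   43.7 ]), np.float64(0.3321459978655283)) (array([ 617.68, -181.68,    0.44]), np.float64(0.3866529197490251))
185 [421.27 269.25] [ 30  27 512] [343.44 202.48] [ 18  14 126] [ 523.08 -328.41   39.09]
(array([ 527.82, -329.61,   -0.22,   29.69]), np.float64(0.4183412186752625)) (array([ 528.85, -330.36,   -0.25]), np.float64(0.41665054179566563))
200 [296.12 263.9 ] [ 31  26 465] [329.61 265.19] [ 22  19 208] [540.27 -32.53  38.91]
(array([540.5 , -32.09,   0.4 ,  24.46]), np.float64(0.3897971150180251)) (array([540.4 , -31.84,   0.4 ]), np.float64(0.3895720681434967))
200 [357.32 232.71] [ 30  26 447] [303.7  230.26] [ 20  15 155] [ 615.9  -178.52   39.7 ]
(array([ 619.14, -180.64,    0.23,   20.05]), np.float64(0.4161269348281696)) (array([ 617.55, -179.33,    0.2 ]), np.float64(0.41828381996684944))
200 [421.01 269.67] [ 29  26 456] [343.47 202.2 ] [ 18  13 114] [ 522.43 -327.55   40.4 ]
(array([ 528.12, -329.86,   -0.21,   25.71]), np.float64(0.45563916759568934)) (array([ 526.74, -330.4 ,   -0.27]), np.float64(0.45575851393188854))
[([171.3, 316.5], 0.69), ([499.6, 244.6], 0.17)]
[([394.9, 327.8], 0.73), ([236.3, 275.1], 0.19)]
[171.34 317.9 ] [391.25 345.48]
[167.61 317.04] [392.27 332.07]
```

```bash
cat > plan.py <<'E'
from h import *
import json
D=26.
def Rt(al,th): # heading, outward tilt
    x=np.array([np.cos(al),np.sin(al),0]); M=np.stack([x,np.cross([0,0,-1.],x),[0,0,-1.]],1)
    return M@Ro.from_euler('y',th).as_matrix()
def now(): s=ctrl.sense(); return np.array(s['eef_pos'],float),Ro.from_quat(np.roll(s['ee_rot'],-1)).as_matrix()
def plan(wps,pose=None,d=D,vmax=50.,wmax=.16):
    """wps: (x,y,z,heading,tilt,claw,rows or 0, optional pause rows); x,y,z = pad centre"""
    T,R=pose if pose else now(); rows=[]
    for w in wps:
        R1=Rt(w[3],w[4]); g0=T-d*R[:,2]; g1=np.array(w[:3],float)
        rv=Ro.from_matrix(R.T@R1).as_rotvec(); T1=g1+d*R1[:,2]
        n=max(1,int(np.ceil(max(np.linalg.norm(T1-T)/vmax,np.linalg.norm(g1-g0)/vmax,np.linalg.norm(rv)/wmax))),w[6])
        Rs=R.copy()
        for k in range(1,n+1):
            Rk=Rs@Ro.from_rotvec(rv*k/n).as_matrix(); Tk=g0+(g1-g0)*k/n+d*Rk[:,2]
            dp=np.round(R.T@(Tk-T)/1000,3)+0.; r=np.round(Ro.from_matrix(R.T@Rk).as_rotvec(),2)+0.
            rows.append([w[5]]+dp.tolist()+r.tolist()); T=T+R@dp*1000; R=R@Ro.from_rotvec(r).as_matrix()
        for _ in range(w[7] if len(w)>7 else 0): rows.append([w[5]]+[0]*6)
    while len(rows)%10: rows.append([rows[-1][0]]+[0]*6)
    for i in range(0,len(rows),10): print(json.dumps(rows[i:i+10],separators=(',',':')))
    return T,R
E
python3 - <<'E'
from plan import *
plan([(470,-315,240,-.25,0,-1,0,1)])
E
```

```text
[[-1,0.045,-0.011,-0.003,0.0,0.0,0.07],[-1,0.044,-0.014,-0.002,0.0,0.0,0.07],[-1,0.043,-0.017,-0.003,0.0,0.0,0.06],[-1,0.041,-0.02,-0.002,0.0,0.0,0.07],[-1,0.041,-0.022,-0.003,0.0,0.0,0.07],[-1,0.038,-0.025,-0.002,0.0,0.0,0.07],[-1,0.037,-0.028,-0.003,0.0,0.0,0.07],[-1,0.035,-0.031,-0.002,0.0,0.0,0.06],[-1,0,0,0,0,0,0],[-1,0,0,0,0,0,0]]
```

send_rows(targets=[[-1, 0.045, -0.011, -0.003, 0, 0, 0.07], [-1, 0.044, -0.014, -0.002, 0, 0, 0.07], [-1, 0.043, -0.017, -0.003, 0, 0, 0.06], [-1, 0.041, -0.02, -0.002, 0, 0, 0.07], [-1, 0.041, -0.022, -0.003, 0, 0, 0.07], [-1, 0.038, -0.025, -0.002, 0, 0, 0.07], [-1, 0.037, -0.028, -0.003, 0, 0, 0.07], [-1, 0.035, -0.031, -0.002, 0, 0, 0.06], [-1, 0, 0, 0, 0, 0, 0], [-1, 0, 0, 0, 0, 0, 0]], squeeze=60)

```text
time_s: 2.95
eef_pos: [469.9, -314.9, 213.8]
ee_rot: [-0.0, 0.992, -0.123, -0.0]
force: [-1.1, -0.3, -0.3]
grip_width: 1.0
grip_force: 0.0
```

```bash
python3 - <<'E'
from plan import *
np.set_printoptions(precision=2,suppress=True)
T,R=now();print(T,R)
w=cap('wrist','w1.png')
for d in ctrl.landmark_of('block_a_mid',w):print(d['point'],d['score'],atz(w,d['point'],26))
u=px(w,[528,-330,49]);print(u)
for thr in(200,215):
  m,c,st=blob(w,u,thr);print(c,st);print(fit([(w,m)],[528,-330,-.25],'up'))
E
```

```text
[ 469.87 -314.89  213.82] [[ 0.97 -0.24 -0.  ]
 [-0.24 -0.97  0.  ]
 [-0.    0.   -1.  ]]
[154.8, 99.8] 0.76 [ 610.81 -178.56   26.  ]
[322.76 146.15]
[318.42 186.2 ] [316 181   7  11  45]
(array([ 528. , -330. ,   -0.5]), np.float64(1.0))
[320.54 151.44] [ 289  125   66   54 3121]
(array([ 523.55, -326.67,   -0.3 ]), np.float64(0.055640012161751295))
```

View pics/w1.png

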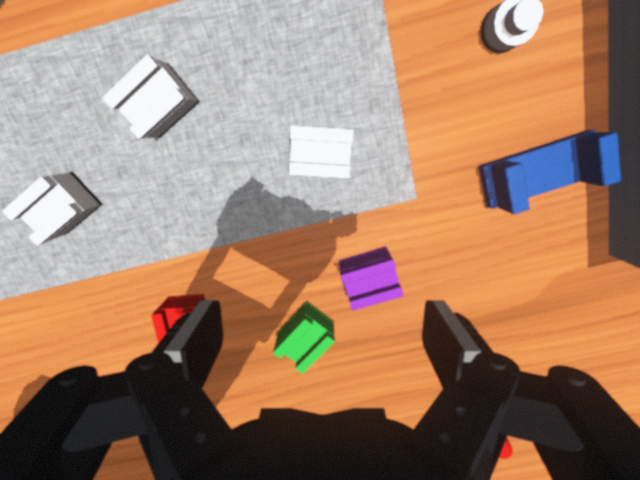

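The wrist view shows the near block at (320,151) with its groove horizontal, and the other two at (150,97) and (50,208). The fit puts the near one at (523.5, −326.7) with yaw −0.30. I'll pick it up.

```bash
cat >> plan.py <<'E'
def flip_pick(c,yaw,th=-.25,e=4,zc=26):
    a=Rt(yaw,th)[:,2]; g=np.array([c[0],c[1],zc])-e*a; h=g-85*a
    return [(*h,yaw,th,-1,0),(*g,yaw,th,-1,3),(*g,yaw,th,1,1,6)]
def flip_place(g0,yaw0,c,yaw,th0=-.25,th=1.15,e=4,zf=3,lift=60,clear=1):
    rem=np.pi/2-(th-th0); a=Rt(yaw,th)[:,2]
    cz=zf+23*(np.cos(rem)+np.sin(rem))+clear; g=np.array([c[0],c[1],cz])-e*a
    up=g+[0,0,lift]
    return [(g0[0],g0[1],g0[2]+lift+20,yaw0,th0,1,2),(*up,yaw,th,1,0),(*g,yaw,th,1,3,2),(*g,yaw,th,-1,1,4),(*(g-70*a),yaw,th,-1,3)]
E
python3 - <<'E'
from plan import *
plan(flip_pick((523.5,-326.7),-.30))
E
```

```text
[[-1,0.024,0.0,0.042,0.0,-0.08,0.02],[-1,0.026,-0.001,0.041,0.0,-0.09,0.01],[-1,0.031,-0.002,0.037,0.01,-0.08,0.02],[-1,0.0,0.0,0.028,0.0,0.0,0.0],[-1,0.0,0.0,0.029,0.0,0.0,0.0],[-1,0.0,0.001,0.028,0.0,0.0,0.0],[1,0.0,0.0,0.0,0.0,0.0,0.0],[1,0,0,0,0,0,0],[1,0,0,0,0,0,0],[1,0,0,0,0,0,0]]
[[1,0,0,0,0,0,0],[1,0,0,0,0,0,0],[1,0,0,0,0,0,0],[1,0,0,0,0,0,0],[1,0,0,0,0,0,0],[1,0,0,0,0,0,0],[1,0,0,0,0,0,0],[1,0,0,0,0,0,0],[1,0,0,0,0,0,0],[1,0,0,0,0,0,0]]
```

send_rows(targets=[[-1, 0.024, 0.0, 0.042, 0.0, -0.08, 0.02], [-1, 0.026, -0.001, 0.041, 0.0, -0.09, 0.01], [-1, 0.031, -0.002, 0.037, 0.01, -0.08, 0.02], [-1, 0.0, 0.0, 0.028, 0.0, 0.0, 0.0], [-1, 0.0, 0.0, 0.029, 0.0, 0.0, 0.0], [-1, 0.0, 0.001, 0.028, 0.0, 0.0, 0.0], [1, 0.0, 0.0, 0.0, 0.0, 0.0, 0.0], [1, 0, 0, 0, 0, 0, 0], [1, 0, 0, 0, 0, 0, 0], [1, 0, 0, 0, 0, 0, 0]], squeeze=60)

```text
time_s: 4.3
eef_pos: [519.8, -326.1, 7.0]
ee_rot: [-0.019, 0.981, -0.147, -0.122]
force: [-0.9, -2.1, 6.5]
grip_width: 0.628
grip_force: 61.7
```

```bash
python3 - <<'E'
from plan import *
s=ctrl.sense();print(s['eef_pos'],s['ee_rot'],s['grip_width'],s['grip_force'],s['joints'])
T,R=now();g=T-D*R[:,2];print(g)
plan(flip_place(g,-.30,(530,-330),-.5))
E
```

```text
[ 519.84096296 -326.14946837    6.96537697] [-0.01896653  0.98140468 -0.14716003 -0.12177458] 0.6279205821828318 61.68945908546448 [-0.70476899  0.84560066  1.15688234 -0.09772451  1.36822644  1.19440367]
[ 525.91035238 -328.04924628   32.17556055]
[[1,-0.01,0.0,-0.039,0.0,0.0,0.0],[1,-0.01,0.0,-0.039,0.0,0.0,0.0],[1,0.005,0.0,0.002,-0.01,0.15,0.02],[1,0.004,0.001,0.002,-0.01,0.16,0.02],[1,0.004,0.0,0.002,-0.01,0.15,0.03],[1,0.004,0.0,0.002,-0.01,0.16,0.02],[1,0.003,0.0,0.001,-0.01,0.15,0.02],[1,0.003,0.0,0.002,-0.01,0.16,0.02],[1,0.003,0.001,0.002,-0.01,0.15,0.02],[1,0.002,0.0,0.001,-0.02,0.16,0.02]]
[[1,0.002,0.0,0.001,-0.01,0.15,0.02],[1,-0.018,0.0,0.008,0.0,0.0,0.0],[1,-0.018,0.0,0.008,0.0,0.0,0.0],[1,-0.018,0.0,0.009,0.0,0.0,0.0],[1,0,0,0,0,0,0],[1,0,0,0,0,0,0],[-1,0.0,0.0,0.0,0.0,0.0,0.0],[-1,0,0,0,0,0,0],[-1,0,0,0,0,0,0],[-1,0,0,0,0,0,0]]
[[-1,0,0,0,0,0,0],[-1,0.0,0.0,-0.023,0.0,0.0,0.0],[-1,0.0,0.0,-0.024,0.0,0.0,0.0],[-1,-0.001,0.0,-0.023,0.0,0.0,0.0],[-1,0,0,0,0,0,0],[-1,0,0,0,0,0,0],[-1,0,0,0,0,0,0],[-1,0,0,0,0,0,0],[-1,0,0,0,0,0,0],[-1,0,0,0,0,0,0]]
```

send_rows(targets=[[1, -0.01, 0.0, -0.039, 0.0, 0.0, 0.0], [1, -0.01, 0.0, -0.039, 0.0, 0.0, 0.0], [1, 0.005, 0.0, 0.002, -0.01, 0.15, 0.02], [1, 0.004, 0.001, 0.002, -0.01, 0.16, 0.02], [1, 0.004, 0.0, 0.002, -0.01, 0.15, 0.03], [1, 0.004, 0.0, 0.002, -0.01, 0.16, 0.02], [1, 0.003, 0.0, 0.001, -0.01, 0.15, 0.02], [1, 0.003, 0.0, 0.002, -0.01, 0.16, 0.02], [1, 0.003, 0.001, 0.002, -0.01, 0.15, 0.02], [1, 0.002, 0.0, 0.001, -0.02, 0.16, 0.02]])

```text
time_s: 5.55
eef_pos: [556.5, -318.8, 79.0]
ee_rot: [0.059, 0.914, -0.183, 0.356]
force: [0.6, 1.1, -1.5]
grip_width: 0.621
grip_force: 62.9
```

```bash
python3 - <<'E'
from plan import *
s=ctrl.sense();print(s['eef_pos'],s['ee_rot'],s['grip_width'],s['grip_force'],s['joints'])
T,R=now();print(T-D*R[:,2],R[:,2])
cap('side','s1.png')
g=(525.9,-328,32.2)
plan(flip_place(g,-.30,(530,-330),-.5)[1:])
E
```

```text
[ 556.48685073 -318.75338783   78.98864111] [ 0.0585141   0.914462   -0.18335886  0.35597033] 0.6208034683084807 62.94060230255127 [-0.8525814   0.41631198  1.93448987  1.24114939  0.34247997  0.00610557]
[ 540.11765327 -312.57686735   98.22142482] [ 0.62958452 -0.23755848 -0.73972245]
[[1,0.001,0.008,0.0,-0.04,0.14,0.02],[1,0.001,0.008,-0.001,-0.03,0.13,0.01],[1,0.002,0.007,-0.001,-0.04,0.14,0.02],[1,-0.018,0.0,0.008,0.0,0.0,0.0],[1,-0.019,0.0,0.009,0.0,0.0,0.0],[1,-0.018,0.0,0.008,0.0,0.0,0.0],[1,0,0,0,0,0,0],[1,0,0,0,0,0,0],[-1,0.0,0.0,0.0,0.0,0.0,0.0],[-1,0,0,0,0,0,0]]
[[-1,0,0,0,0,0,0],[-1,0,0,0,0,0,0],[-1,0,0,0,0,0,0],[-1,0.0,0.0,-0.023,0.0,0.0,0.0],[-1,0.0,0.0,-0.024,0.0,0.0,0.0],[-1,0.0,0.001,-0.023,0.0,0.0,0.0],[-1,0,0,0,0,0,0],[-1,0,0,0,0,0,0],[-1,0,0,0,0,0,0],[-1,0,0,0,0,0,0]]
```

View pics/s1.png

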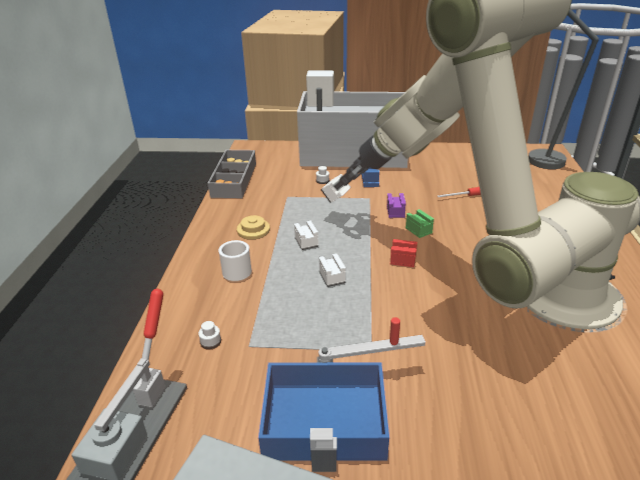

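The side view shows the block held above the mat at (335,188), tilted as meant, with its white side visible. The wrist is near its straight position, so I'll go on in smaller turns.

```bash
python3 - <<'E'
from plan import *
g=(525.9,-328,32.2)
plan(flip_place(g,-.30,(530,-330),-.5)[1:2],wmax=.06)
E
```

```text
[[1,0.0,0.003,0.0,-0.01,0.05,0.01],[1,0.001,0.003,0.0,-0.02,0.05,0.0],[1,0.0,0.003,0.0,-0.01,0.05,0.01],[1,0.001,0.003,0.0,-0.01,0.06,0.0],[1,0.0,0.003,-0.001,-0.02,0.05,0.01],[1,0.001,0.002,0.0,-0.01,0.05,0.0],[1,0.0,0.003,0.0,-0.01,0.05,0.01],[1,0.001,0.003,0.0,-0.02,0.05,0.01],[1,0,0,0,0,0,0],[1,0,0,0,0,0,0]]
```

send_rows(targets=[[1, 0.0, 0.003, 0.0, -0.01, 0.05, 0.01], [1, 0.001, 0.003, 0.0, -0.02, 0.05, 0.0], [1, 0.0, 0.003, 0.0, -0.01, 0.05, 0.01], [1, 0.001, 0.003, 0.0, -0.01, 0.06, 0.0], [1, 0.0, 0.003, -0.001, -0.02, 0.05, 0.01], [1, 0.001, 0.002, 0.0, -0.01, 0.05, 0.0], [1, 0.0, 0.003, 0.0, -0.01, 0.05, 0.01], [1, 0.001, 0.003, 0.0, -0.02, 0.05, 0.01], [1, 0, 0, 0, 0, 0, 0], [1, 0, 0, 0, 0, 0, 0]])

```text
time_s: 6.85
eef_pos: [548.5, -340.0, 82.3]
ee_rot: [0.134, 0.814, -0.209, 0.524]
force: [-0.3, -0.0, -1.3]
grip_width: 0.624
grip_force: 62.8
```

```bash
python3 - <<'E'
from plan import *
s=ctrl.sense();print(s['eef_pos'],s['ee_rot'],s['grip_width'],s['grip_force'],s['joints'])
T,R=now();print(T-D*R[:,2],R[:,2],np.arctan2(-R[0,1],R[1,1]) ,R)
g=(525.9,-328,32.2)
plan(flip_place(g,-.30,(530,-330),-.5)[1:])
E
```

```text
[ 548.54287324 -340.04326774   82.33518448] [ 0.13415819  0.81438327 -0.20920402  0.52441887] 0.6235849558767265 62.80294060707092 [-0.90343243  0.53630015  2.15693375  2.58799931  0.74325583 -1.31674072]
[ 527.79427415 -328.6569982    93.09847868] [ 0.79802304 -0.43793344 -0.41397285] 2.639278763866036 [[ 3.62437046e-01 -4.81454684e-01  7.98023042e-01]
 [-2.00034340e-01 -8.76470514e-01 -4.37933444e-01]
 [ 9.10288773e-01 -9.08708340e-04 -4.13972854e-01]]
[[1,-0.001,0.0,-0.001,0.0,0.01,0.0],[1,-0.018,0.0,0.008,0.0,0.0,0.0],[1,-0.019,0.0,0.008,0.0,0.0,0.0],[1,-0.018,0.0,0.009,0.0,0.0,0.0],[1,0,0,0,0,0,0],[1,0,0,0,0,0,0],[-1,0.0,0.0,0.0,0.0,0.0,0.0],[-1,0,0,0,0,0,0],[-1,0,0,0,0,0,0],[-1,0,0,0,0,0,0]]
[[-1,0,0,0,0,0,0],[-1,0.0,0.0,-0.023,0.0,0.0,0.0],[-1,0.0,0.0,-0.024,0.0,0.0,0.0],[-1,0.0,0.0,-0.023,0.0,0.0,0.0],[-1,0,0,0,0,0,0],[-1,0,0,0,0,0,0],[-1,0,0,0,0,0,0],[-1,0,0,0,0,0,0],[-1,0,0,0,0,0,0],[-1,0,0,0,0,0,0]]
```

send_rows(targets=[[1, -0.001, 0.0, -0.001, 0.0, 0.01, 0.0], [1, -0.018, 0.0, 0.008, 0.0, 0.0, 0.0], [1, -0.019, 0.0, 0.008, 0.0, 0.0, 0.0], [1, -0.018, 0.0, 0.009, 0.0, 0.0, 0.0], [1, 0, 0, 0, 0, 0, 0], [1, 0, 0, 0, 0, 0, 0], [-1, 0.0, 0.0, 0.0, 0.0, 0.0, 0.0], [-1, 0, 0, 0, 0, 0, 0], [-1, 0, 0, 0, 0, 0, 0], [-1, 0, 0, 0, 0, 0, 0]])

```text
time_s: 8.1
eef_pos: [547.3, -339.8, 21.0]
ee_rot: [0.136, 0.812, -0.209, 0.528]
force: [0.6, -0.5, -0.5]
grip_width: 0.959
grip_force: 0.0
```

send_rows(targets=[[-1, 0, 0, 0, 0, 0, 0], [-1, 0.0, 0.0, -0.023, 0.0, 0.0, 0.0], [-1, 0.0, 0.0, -0.024, 0.0, 0.0, 0.0], [-1, 0.0, 0.0, -0.023, 0.0, 0.0, 0.0], [-1, 0.03, 0.0, -0.02, 0, 0, 0], [-1, 0.03, 0, -0.02, 0, 0, 0], [-1, 0.03, 0, -0.02, 0, 0, 0], [-1, 0, 0, 0, 0, 0, 0], [-1, 0, 0, 0, 0, 0, 0], [-1, 0, 0, 0, 0, 0, 0]])

```text
time_s: 9.35
eef_pos: [475.0, -299.8, 154.4]
ee_rot: [0.135, 0.812, -0.21, 0.528]
force: [0.0, -0.3, -0.3]
grip_width: 0.999
grip_force: 0.0
```

```bash
python3 - <<'E'
from plan import *
T,R=now();print(T,R)
s=ctrl.sense();print(s['joints'],s['force'])
t=cap('top','t1.png');w=cap('wrist','w2.png')
a=np.hstack([cv2.resize(cv2.imread('pics/t1.png')[200:330,260:460],(400,260)),cv2.resize(cv2.imread('pics/w2.png'),(347,260))]);cv2.imwrite('pics/v1.png',a)
E
```

```text
[ 474.97700386 -299.77819259  154.39560898] [[ 0.35552794 -0.48294444  0.80022781]
 [-0.19791381 -0.87564924 -0.4405321 ]
 [ 0.9134714  -0.00175467 -0.40689915]]
[-1.02190956  0.21169363  2.36680777  2.35708372  0.69577194 -1.14330364] [ 0.03218634 -0.30618185 -0.33887731]
```

View pics/v1.png

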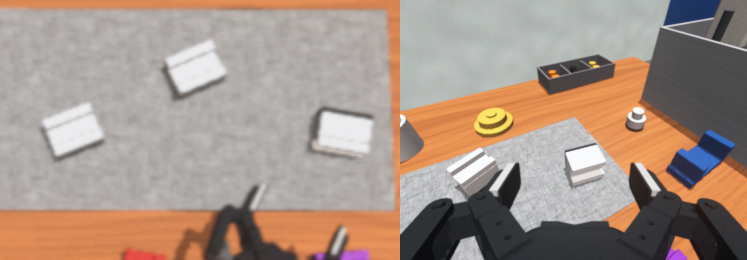

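The block now lies on its side with its seat facing outward, at about (343,132) in the left crop and (585,163) in the right. Next I'll fit it and plan the second tip.

```bash
cat > look.py <<'E'
from plan import *
np.set_printoptions(precision=3,suppress=True)
def look(c,yaw,kind,cams=('wrist','top'),thr={'wrist':210,'top':200,'side':205}):
    for n in cams:
        try:
            p=cap(n);m,cc,st=blob(p,px(p,[c[0],c[1],40]),thr[n]);print(n,cc,st[2:],*fit([(p,m)],[c[0],c[1],yaw],kind))
        except Exception as e: print(n,e)
E
python3 - <<'E'
from look import *
look((526,-328),-.5,'side')
plan([(470,-298,150,-.5,-.25,-1,0,1)],wmax=.085)
E
```

```text
wrist [346.215 323.43 ] [ 62  26 623] [ 524.217 -355.995    0.577] 0.8320293398533007
top [432.256 266.062] [ 30  21 434] [ 538.399 -356.031   -0.014] 0.15798319327731092
[[-1,-0.003,0.0,0.001,0.0,-0.08,0.0],[-1,-0.002,0.0,0.002,0.0,-0.09,0.0],[-1,-0.002,0.0,0.001,0.0,-0.08,0.0],[-1,-0.002,0.0,0.001,0.0,-0.08,0.0],[-1,-0.003,0.0,0.002,0.0,-0.08,0.0],[-1,-0.002,0.0,0.001,0.0,-0.09,0.0],[-1,-0.001,0.0,0.001,0.0,-0.08,0.0],[-1,-0.002,0.0,0.001,0.0,-0.08,0.0],[-1,-0.002,0.0,0.002,0.0,-0.08,0.0],[-1,-0.001,0.0,0.001,0.0,-0.09,0.0]]
[[-1,-0.002,0.001,0.001,0.0,-0.08,0.0],[-1,-0.001,0.0,0.001,0.0,-0.08,0.0],[-1,-0.001,0.0,0.001,0.0,-0.08,0.0],[-1,-0.001,0.0,0.001,0.0,-0.09,0.0],[-1,-0.001,0.0,0.001,0.0,-0.08,0.0],[-1,-0.001,0.0,0.001,0.0,-0.08,0.0],[-1,-0.001,0.0,0.0,0.0,-0.08,0.0],[-1,0,0,0,0,0,0],[-1,0,0,0,0,0,0],[-1,0,0,0,0,0,0]]
```

```bash
python3 - <<'E'
from look import *
plan([(470,-350,170,-.2,-.1,-1,0,1)],wmax=.08)
E
```

```text
[[-1,-0.001,0.002,0.002,0.01,-0.07,-0.02],[-1,0.0,0.003,0.002,0.01,-0.08,-0.01],[-1,-0.001,0.003,0.002,0.01,-0.07,-0.02],[-1,0.0,0.002,0.002,0.01,-0.07,-0.02],[-1,0.0,0.003,0.001,0.01,-0.08,-0.01],[-1,0.0,0.003,0.002,0.01,-0.07,-0.02],[-1,0.0,0.002,0.001,0.01,-0.07,-0.02],[-1,0.0,0.003,0.001,0.01,-0.07,-0.01],[-1,0.0,0.003,0.001,0.01,-0.08,-0.02],[-1,0.0,0.003,0.001,0.01,-0.07,-0.01]]
[[-1,0.0,0.003,0.001,0.01,-0.07,-0.02],[-1,0.0,0.003,0.0,0.0,-0.08,-0.02],[-1,0.0,0.003,0.001,0.01,-0.07,-0.01],[-1,0.0,0.003,0.0,0.01,-0.07,-0.02],[-1,0.0,0.003,0.0,0.01,-0.08,-0.02],[-1,-0.001,0.003,0.0,0.01,-0.07,-0.01],[-1,0.0,0.003,-0.001,0.01,-0.07,-0.02],[-1,0,0,0,0,0,0],[-1,0,0,0,0,0,0],[-1,0,0,0,0,0,0]]
```

send_rows(targets=[[-1, -0.001, 0.002, 0.002, 0.01, -0.07, -0.02], [-1, 0.0, 0.003, 0.002, 0.01, -0.08, -0.01], [-1, -0.001, 0.003, 0.002, 0.01, -0.07, -0.02], [-1, 0.0, 0.002, 0.002, 0.01, -0.07, -0.02], [-1, 0.0, 0.003, 0.001, 0.01, -0.08, -0.01], [-1, 0.0, 0.003, 0.002, 0.01, -0.07, -0.02], [-1, 0.0, 0.002, 0.001, 0.01, -0.07, -0.02], [-1, 0.0, 0.003, 0.001, 0.01, -0.07, -0.01], [-1, 0.0, 0.003, 0.001, 0.01, -0.08, -0.02], [-1, 0.0, 0.003, 0.001, 0.01, -0.07, -0.01]])

```text
time_s: 10.8
eef_pos: [474.2, -327.4, 145.1]
ee_rot: [0.054, 0.964, -0.154, 0.21]
force: [-0.0, -0.2, -0.2]
grip_width: 0.998
grip_force: 0.0
```

send_rows(targets=[[-1, 0.0, 0.003, 0.001, 0.01, -0.07, -0.02], [-1, 0.0, 0.003, 0.0, 0.0, -0.08, -0.02], [-1, 0.0, 0.003, 0.001, 0.01, -0.07, -0.01], [-1, 0.0, 0.003, 0.0, 0.01, -0.07, -0.02], [-1, 0.0, 0.003, 0.0, 0.01, -0.08, -0.02], [-1, -0.001, 0.003, 0.0, 0.01, -0.07, -0.01], [-1, 0.0, 0.003, -0.001, 0.01, -0.07, -0.02], [-1, 0, 0, 0, 0, 0, 0], [-1, 0, 0, 0, 0, 0, 0], [-1, 0, 0, 0, 0, 0, 0]])

```text
time_s: 12.05
eef_pos: [468.2, -347.5, 145.4]
ee_rot: [-0.002, 0.994, -0.1, -0.037]
force: [1.0, -0.8, -0.2]
grip_width: 1.003
grip_force: 0.0
```

```bash
python3 - <<'E'
from look import *
T,R=now();print(T,R[:,2],ctrl.sense()['joints'])
look((538,-356),0,'side')
look((612,-180),.4,'up')
look((540,-32),.4,'up',('top',))
plan(flip_pick((538,-356),-0.05))
E
```

```text
[ 468.19  -347.511  145.437] [-0.074  0.011 -0.997] [-0.816  0.522  1.322 -0.048  1.357  0.967]
wrist [366.974 166.667] [ 9  9 39] [ 538.   -356.     -0.25] 1.0
top [439.886 262.114] [ 7  8 35] [ 548.492 -365.814    0.586] 0.9344262295081968
wrist [27.363 44.126] [  62  100 2252] [ 652.007 -141.721    0.546] 0.16635382449554204
top [357.569 232.869] [ 30  26 427] [ 617.617 -180.556    0.473] 0.1963993453355155
top [296.117 264.083] [ 29  25 436] [541.084 -31.302   0.328] 0.1612349914236707
[[-1,0.03,-0.003,0.017,-0.01,-0.06,-0.05],[-1,0.031,-0.001,0.016,0.0,-0.06,-0.05],[-1,0.031,0.0,0.013,-0.01,-0.05,-0.05],[-1,0.0,0.0,0.028,0.0,0.0,0.0],[-1,0.0,0.0,0.029,0.0,0.0,0.0],[-1,0.0,0.0,0.028,0.0,0.0,0.0],[1,0.0,0.0,0.0,0.0,0.0,0.0],[1,0,0,0,0,0,0],[1,0,0,0,0,0,0],[1,0,0,0,0,0,0]]
[[1,0,0,0,0,0,0],[1,0,0,0,0,0,0],[1,0,0,0,0,0,0],[1,0,0,0,0,0,0],[1,0,0,0,0,0,0],[1,0,0,0,0,0,0],[1,0,0,0,0,0,0],[1,0,0,0,0,0,0],[1,0,0,0,0,0,0],[1,0,0,0,0,0,0]]
```

```bash
python3 - <<'E'
from look import *
w=cap('wrist','w3.png')
n,l,st,c=cv2.connectedComponentsWithStats(wmask(w,215));print([(c[i].round().tolist(),st[i,2:].tolist()) for i in range(1,n) if st[i,4]>150])
print(px(w,[538,-356,49]))
E
```

```text
[([300.0, 12.0], [21, 26, 211]), ([538.0, 13.0], [57, 28, 876]), ([369.0, 25.0], [24, 44, 388]), ([28.0, 47.0], [62, 80, 1866]), ([281.0, 29.0], [20, 26, 176]), ([178.0, 38.0], [19, 24, 168]), ([58.0, 89.0], [84, 127, 4564]), ([361.0, 57.0], [45, 34, 526]), ([204.0, 64.0], [44, 49, 720]), ([230.0, 53.0], [25, 29, 163]), ([306.0, 51.0], [20, 18, 188]), ([295.0, 73.0], [23, 28, 174]), ([325.0, 79.0], [39, 27, 350]), ([273.0, 89.0], [18, 29, 164]), ([192.0, 95.0], [43, 32, 458]), ([312.0, 136.0], [120, 93, 5612]), ([224.0, 108.0], [31, 41, 373]), ([153.0, 117.0], [20, 20, 154]), ([254.0, 125.0], [19, 24, 195]), ([371.0, 144.0], [20, 23, 234]), ([192.0, 149.0], [40, 16, 281]), ([136.0, 171.0], [35, 27, 380]), ([380.0, 171.0], [15, 32, 193]), ([166.0, 187.0], [41, 39, 417]), ([191.0, 172.0], [19, 19, 190]), ([40.0, 181.0], [40, 14, 223]), ([336.0, 187.0], [21, 22, 185]), ([392.0, 197.0], [19, 30, 242]), ([20.0, 224.0], [18, 19, 156]), ([110.0, 253.0], [32, 28, 369])]
[314.161 127.359]
```

View pics/w3.png

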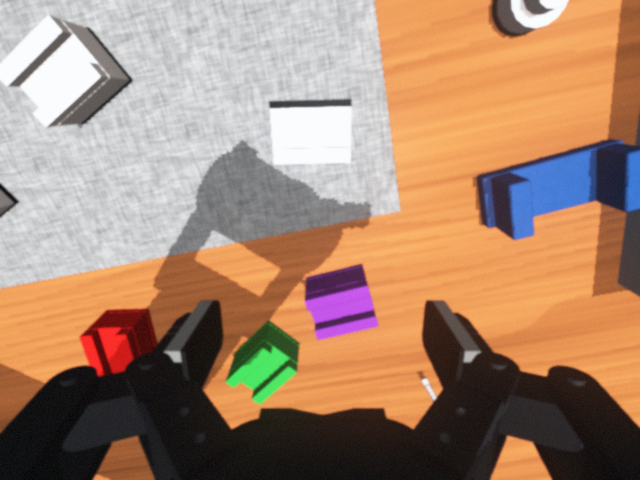

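The block lies on its side at (311,131), with the black seat on its far edge. I'll refit with a higher threshold.

```bash
sed -i "s/'wrist':210/'wrist':238/" look.py
sed -i 's/if 25<st\[i,4\]<6000\]/if 100<st[i,4]<20000]/' h.py
python3 - <<'E'
from look import *
look((538,-356),-.2,'side',('wrist',))
for t in (225,232,245): look((538,-356),-.2,'side',('wrist',),{'wrist':t})
look((538,-356),-.2,'side',('top',),{'top':205})
E
```

```text
wrist [310.912 135.087] [  82   58 4447] [ 534.485 -352.7     -0.185] 0.02145922746781115
wrist [311.364 135.589] [  88   66 4694] [ 533.725 -353.368   -0.197] 0.09113874854255732
wrist [311.139 135.203] [  84   64 4512] [ 533.864 -352.529   -0.192] 0.0480966025378633
wrist [311.06  134.975] [  81   57 4323] [ 534.383 -352.573   -0.167] 0.0419278149989194
top [424.856 265.464] [ 16  19 181] [ 537.051 -335.56    -1.011] 0.6380789022298456
```

```bash
python3 - <<'E'
from look import *
P=plan(flip_pick((534.5,-352.7),-.185)[:2]+[(*flip_pick((534.5,-352.7),-.185)[2][:6],1,3)])
g=P[0]-D*P[1][:,2];print(g)
P=plan(flip_place(g,-.185,(520,-335),-.4)[:2],P,wmax=.07)
E
```

```text
[[-1,0.028,-0.003,0.017,0.0,-0.06,-0.01],[-1,0.03,-0.003,0.016,0.0,-0.06,0.0],[-1,0.03,-0.002,0.014,0.0,-0.05,-0.01],[-1,0.0,0.0,0.028,0.0,0.0,0.0],[-1,0.0,0.0,0.028,0.0,0.0,0.0],[-1,0.0,0.0,0.029,0.0,0.0,0.0],[1,0.0,0.0,0.0,0.0,0.0,0.0],[1,0,0,0,0,0,0],[1,0,0,0,0,0,0],[1,0,0,0,0,0,0]]
[ 535.296 -353.131   29.601]
[[1,-0.01,0.0,-0.039,0.0,0.0,0.0],[1,-0.01,0.0,-0.039,0.0,0.0,0.0],[1,0.001,-0.001,0.001,0.0,0.07,0.01],[1,0.001,0.0,0.001,-0.01,0.06,0.01],[1,0.001,-0.001,0.001,0.0,0.07,0.01],[1,0.0,0.0,0.001,-0.01,0.06,0.01],[1,0.001,-0.001,0.0,0.0,0.07,0.01],[1,0.001,-0.001,0.001,-0.01,0.07,0.01],[1,0.0,0.0,0.001,0.0,0.06,0.01],[1,0.001,-0.001,0.0,-0.01,0.07,0.01]]
[[1,0.0,0.0,0.001,0.0,0.07,0.01],[1,0.0,-0.001,0.0,-0.01,0.06,0.01],[1,0.001,0.0,0.0,0.0,0.07,0.01],[1,0.0,-0.001,0.0,-0.01,0.06,0.01],[1,0.001,0.0,0.0,0.0,0.07,0.01],[1,0.0,-0.001,0.0,-0.01,0.07,0.01],[1,0.0,0.0,0.0,0.0,0.06,0.01],[1,0.0,-0.001,0.0,-0.01,0.07,0.01],[1,0.001,0.0,0.0,0.0,0.06,0.01],[1,0.0,-0.001,-0.001,-0.01,0.07,0.01]]
[[1,0.0,0.0,0.0,0.0,0.07,0.01],[1,0.001,-0.001,-0.001,-0.01,0.06,0.01],[1,0.0,0.0,0.0,0.0,0.07,0.01],[1,0,0,0,0,0,0],[1,0,0,0,0,0,0],[1,0,0,0,0,0,0],[1,0,0,0,0,0,0],[1,0,0,0,0,0,0],[1,0,0,0,0,0,0],[1,0,0,0,0,0,0]]
```

send_rows(targets=[[-1, 0.028, -0.003, 0.017, 0.0, -0.06, -0.01], [-1, 0.03, -0.003, 0.016, 0.0, -0.06, 0.0], [-1, 0.03, -0.002, 0.014, 0.0, -0.05, -0.01], [-1, 0.0, 0.0, 0.028, 0.0, 0.0, 0.0], [-1, 0.0, 0.0, 0.028, 0.0, 0.0, 0.0], [-1, 0.0, 0.0, 0.029, 0.0, 0.0, 0.0], [1, 0.0, 0.0, 0.0, 0.0, 0.0, 0.0], [1, 0, 0, 0, 0, 0, 0], [1, 0, 0, 0, 0, 0, 0], [1, 0, 0, 0, 0, 0, 0]])

```text
time_s: 13.85
eef_pos: [530.0, -352.6, 5.7]
ee_rot: [-0.01, 0.989, -0.09, -0.12]
force: [2.1, -0.4, 5.2]
grip_width: 0.67
grip_force: 64.9
```

send_rows(targets=[[1, -0.01, 0.0, -0.039, 0.0, 0.0, 0.0], [1, -0.01, 0.0, -0.039, 0.0, 0.0, 0.0], [1, 0.001, -0.001, 0.001, 0.0, 0.07, 0.01], [1, 0.001, 0.0, 0.001, -0.01, 0.06, 0.01], [1, 0.001, -0.001, 0.001, 0.0, 0.07, 0.01], [1, 0.0, 0.0, 0.001, -0.01, 0.06, 0.01], [1, 0.001, -0.001, 0.0, 0.0, 0.07, 0.01], [1, 0.001, -0.001, 0.001, -0.01, 0.07, 0.01], [1, 0.0, 0.0, 0.001, 0.0, 0.06, 0.01], [1, 0.001, -0.001, 0.0, -0.01, 0.07, 0.01]])

```text
time_s: 15.1
eef_pos: [534.9, -348.2, 78.7]
ee_rot: [0.038, 0.981, -0.127, 0.14]
force: [-0.3, 0.9, -1.1]
grip_width: 0.664
grip_force: 64.5
```

send_rows(targets=[[1, 0.0, 0.0, 0.001, 0.0, 0.07, 0.01], [1, 0.0, -0.001, 0.0, -0.01, 0.06, 0.01], [1, 0.001, 0.0, 0.0, 0.0, 0.07, 0.01], [1, 0.0, -0.001, 0.0, -0.01, 0.06, 0.01], [1, 0.001, 0.0, 0.0, 0.0, 0.07, 0.01], [1, 0.0, -0.001, 0.0, -0.01, 0.07, 0.01], [1, 0.0, 0.0, 0.0, 0.0, 0.06, 0.01], [1, 0.0, -0.001, 0.0, -0.01, 0.07, 0.01], [1, 0.001, 0.0, 0.0, 0.0, 0.06, 0.01], [1, 0.0, -0.001, -0.001, -0.01, 0.07, 0.01]])

```text
time_s: 16.35
eef_pos: [538.8, -344.1, 80.3]
ee_rot: [0.093, 0.876, -0.159, 0.446]
force: [0.6, 0.9, -1.8]
grip_width: 0.669
grip_force: 64.7
```

```bash
python3 - <<'E'
from look import *
T,R=now();print(T-D*R[:,2],R[:,2],ctrl.sense()['joints'])
w=flip_place((535,-353,30),-.185,(520,-335),-.4)[1:]
plan(w[:1],wmax=.05);print();plan(w)
E
```

```text
[ 519.301 -336.153   95.51 ] [ 0.751 -0.304 -0.586] [-0.963  0.449  2.067  2.009  0.511 -0.884]
[[1,0.0,0.0,0.0,0.0,0.04,0.01],[1,0.0,0.0,0.0,-0.01,0.04,0.0],[1,0.0,-0.001,-0.001,0.0,0.04,0.01],[1,0.001,0.0,0.0,0.0,0.04,0.01],[1,0.0,0.0,0.0,-0.01,0.04,0.0],[1,0,0,0,0,0,0],[1,0,0,0,0,0,0],[1,0,0,0,0,0,0],[1,0,0,0,0,0,0],[1,0,0,0,0,0,0]]

[[1,0.0,-0.001,-0.001,-0.01,0.1,0.02],[1,0.001,0.0,0.0,-0.01,0.1,0.01],[1,-0.018,0.0,0.008,0.0,0.0,0.0],[1,-0.019,0.0,0.008,0.0,0.0,0.0],[1,-0.018,0.0,0.008,0.0,0.0,0.0],[1,0,0,0,0,0,0],[1,0,0,0,0,0,0],[-1,0.0,0.0,0.0,0.0,0.0,0.0],[-1,0,0,0,0,0,0],[-1,0,0,0,0,0,0]]
[[-1,0,0,0,0,0,0],[-1,0,0,0,0,0,0],[-1,0.0,0.0,-0.023,0.0,0.0,0.0],[-1,0.0,0.0,-0.023,0.0,0.0,0.0],[-1,0.0,0.0,-0.024,0.0,0.0,0.0],[-1,0,0,0,0,0,0],[-1,0,0,0,0,0,0],[-1,0,0,0,0,0,0],[-1,0,0,0,0,0,0],[-1,0,0,0,0,0,0]]
```

send_rows(targets=[[1, 0.0, -0.001, -0.001, -0.01, 0.1, 0.02], [1, 0.001, 0.0, 0.0, -0.01, 0.1, 0.01], [1, -0.018, 0.0, 0.008, 0.0, 0.0, 0.0], [1, -0.019, 0.0, 0.008, 0.0, 0.0, 0.0], [1, -0.018, 0.0, 0.008, 0.0, 0.0, 0.0], [1, 0, 0, 0, 0, 0, 0], [1, 0, 0, 0, 0, 0, 0], [-1, 0.0, 0.0, 0.0, 0.0, 0.0, 0.0], [-1, 0, 0, 0, 0, 0, 0], [-1, 0, 0, 0, 0, 0, 0]])

```text
time_s: 17.6
eef_pos: [538.1, -342.6, 21.7]
ee_rot: [0.11, 0.824, -0.166, 0.53]
force: [-0.2, -1.0, 0.5]
grip_width: 1.001
grip_force: 0.0
```

send_rows(targets=[[-1, 0, 0, 0, 0, 0, 0], [-1, 0.0, 0.0, -0.023, 0.0, 0.0, 0.0], [-1, 0.0, 0.0, -0.023, 0.0, 0.0, 0.0], [-1, 0.0, 0.0, -0.024, 0.0, 0.0, 0.0], [-1, 0.03, 0, -0.02, 0, 0, 0], [-1, 0.03, 0, -0.02, 0, 0, 0], [-1, 0.03, 0, -0.02, 0, 0, 0], [-1, 0.02, 0, 0, 0, 0, 0], [-1, 0, 0, 0, 0, 0, 0], [-1, 0, 0, 0, 0, 0, 0]])

```text
time_s: 18.85
eef_pos: [471.1, -313.0, 174.2]
ee_rot: [0.109, 0.825, -0.167, 0.529]
force: [-0.6, 0.4, -0.3]
grip_width: 1.002
grip_force: 0.0
```

```bash
python3 - <<'E'
from look import *
T,R=now();print(T-D*R[:,2],R[:,2],ctrl.sense()['joints'])
t=cap('top','t2.png')
cv2.imwrite('pics/v2.png',cv2.resize(cv2.imread('pics/t2.png')[200:330,260:460],(800,520)))
plan([(500,-190,180,.1,0,-1,0,1)],wmax=.08)
E
```

```text
[ 449.349 -303.779  185.024] [ 0.836 -0.356 -0.416] [-1.132  0.166  2.316  2.005  0.731 -0.917]
[[-1,-0.002,-0.008,0.0,0.02,-0.07,-0.03],[-1,-0.002,-0.008,0.001,0.02,-0.07,-0.03],[-1,-0.001,-0.009,0.0,0.01,-0.07,-0.02],[-1,-0.002,-0.008,0.001,0.02,-0.07,-0.03],[-1,-0.001,-0.008,0.0,0.02,-0.07,-0.03],[-1,0.0,-0.008,0.001,0.02,-0.07,-0.03],[-1,-0.001,-0.008,0.001,0.02,-0.07,-0.02],[-1,0.0,-0.008,0.0,0.01,-0.07,-0.03],[-1,0.0,-0.008,0.001,0.02,-0.07,-0.03],[-1,0.0,-0.008,0.001,0.02,-0.07,-0.03]]
[[-1,0.001,-0.008,0.001,0.02,-0.07,-0.03],[-1,0.001,-0.008,0.001,0.02,-0.07,-0.02],[-1,0.001,-0.007,0.0,0.01,-0.07,-0.03],[-1,0.001,-0.008,0.001,0.02,-0.07,-0.03],[-1,0.002,-0.007,0.0,0.02,-0.07,-0.03],[-1,0.002,-0.007,0.001,0.02,-0.06,-0.02],[-1,0,0,0,0,0,0],[-1,0,0,0,0,0,0],[-1,0,0,0,0,0,0],[-1,0,0,0,0,0,0]]
```

View pics/v2.png

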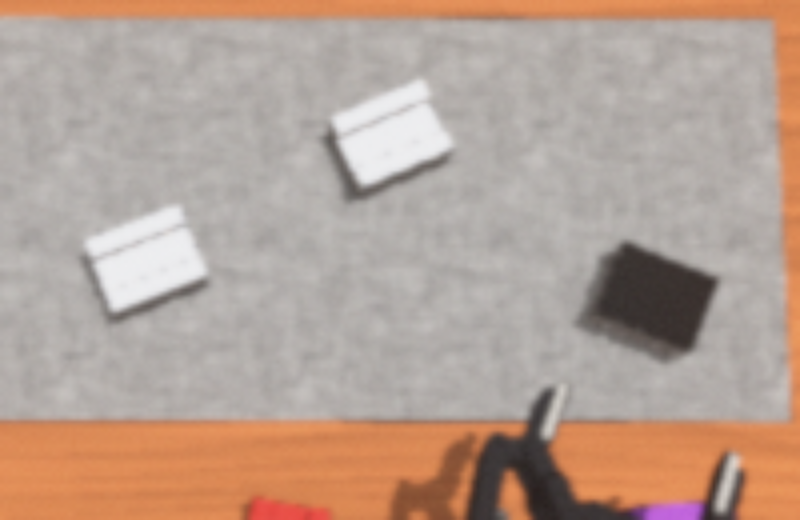

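The first block, at (655,297) in the crop, now lies black side up with no yellow disc. Next is the middle one, at (390,137).

send_rows(targets=[[-1, -0.002, -0.008, 0.0, 0.02, -0.07, -0.03], [-1, -0.002, -0.008, 0.001, 0.02, -0.07, -0.03], [-1, -0.001, -0.009, 0.0, 0.01, -0.07, -0.02], [-1, -0.002, -0.008, 0.001, 0.02, -0.07, -0.03], [-1, -0.001, -0.008, 0.0, 0.02, -0.07, -0.03], [-1, 0.0, -0.008, 0.001, 0.02, -0.07, -0.03], [-1, -0.001, -0.008, 0.001, 0.02, -0.07, -0.02], [-1, 0.0, -0.008, 0.0, 0.01, -0.07, -0.03], [-1, 0.0, -0.008, 0.001, 0.02, -0.07, -0.03], [-1, 0.0, -0.008, 0.001, 0.02, -0.07, -0.03]])

```text
time_s: 20.15
eef_pos: [490.9, -235.0, 157.6]
ee_rot: [0.043, 0.977, -0.032, 0.206]
force: [-0.9, -0.9, -0.7]
grip_width: 1.0
grip_force: 0.0
```

send_rows(targets=[[-1, 0.001, -0.008, 0.001, 0.02, -0.07, -0.03], [-1, 0.001, -0.008, 0.001, 0.02, -0.07, -0.02], [-1, 0.001, -0.007, 0.0, 0.01, -0.07, -0.03], [-1, 0.001, -0.008, 0.001, 0.02, -0.07, -0.03], [-1, 0.002, -0.007, 0.0, 0.02, -0.07, -0.03], [-1, 0.002, -0.007, 0.001, 0.02, -0.06, -0.02], [-1, 0, 0, 0, 0, 0, 0], [-1, 0, 0, 0, 0, 0, 0], [-1, 0, 0, 0, 0, 0, 0], [-1, 0, 0, 0, 0, 0, 0]])

```text
time_s: 21.4
eef_pos: [500.3, -191.0, 154.9]
ee_rot: [-0.0, 0.999, 0.048, 0.003]
force: [0.5, -0.7, 0.5]
grip_width: 0.999
grip_force: 0.0
```

```bash
python3 - <<'E'
from look import *
T,R=now();print(T-D*R[:,2],R,ctrl.sense()['joints'])
for th in(225,235): look((612,-180),.4,'up',('wrist',),{'wrist':th})
for th in(225,235): look((540,-32),.4,'up',('wrist',),{'wrist':th})
w=cap('wrist','w4.png')
E
```

```text
[ 500.126 -191.051  180.858] [[ 0.995  0.095  0.006]
 [ 0.095 -0.995  0.001]
 [ 0.006 -0.    -1.   ]] [-0.586  0.365  1.53   0.004  1.242  0.888]
wrist [322.923  89.535] [  85   68 3458] [ 599.003 -183.73     0.419] 0.292807881773399
wrist [322.932  89.659] [  85   66 3368] [ 598.645 -183.796    0.405] 0.3075706661395533
wrist [140.758 169.154] [  75   61 2936] [524.225 -35.506   0.402] 0.39720520673813176
wrist [140.898 169.12 ] [  74   61 2851] [524.044 -36.024   0.404] 0.41363462274990426
```

```bash
python3 - <<'E'
s=open('h.py').read()
s=s.replace("connectedComponentsWithStats(wmask(p,thr))","connectedComponentsWithStats(cv2.morphologyEx(wmask(p,thr),cv2.MORPH_CLOSE,np.ones((cl,cl),np.uint8)))").replace("rad=30","cl=15")
open('h.py','w').write(s)
E
python3 - <<'E'
from look import *
for th in(225,235): look((612,-180),.4,'up',('wrist',),{'wrist':th})
for th in(225,235): look((540,-32),.4,'up',('wrist',),{'wrist':th})
E
```

```text
wrist [320.265  79.342] [  93   89 5146] [ 612.139 -177.949    0.414] 0.03409705935414031
wrist [320.243  79.551] [  92   87 5001] [ 611.472 -178.061    0.411] 0.03833455612619219
wrist [135.669 161.26 ] [  91   76 4353] [534.436 -27.955   0.409] 0.14784654361201588
wrist [136.048 161.319] [  90   75 4222] [533.519 -26.533   0.395] 0.1647706422018349
```

```bash
cat >> plan.py <<'E'
def go(c,yaw,c2,yaw2):
    w=flip_pick(c,yaw); w[2]=(*w[2][:6],1,3)
    P=plan(w); g=P[0]-D*P[1][:,2]; print(g,'\n')
    plan(flip_place(g,yaw,c2,yaw2)[:2],P,wmax=.075)
E
python3 - <<'E'
from look import *
go((612,-178),.412,(555,-185),-.15)
E
```

```text
[[-1,0.032,-0.002,0.017,-0.01,-0.06,-0.08],[-1,0.032,0.001,0.016,-0.01,-0.07,-0.08],[-1,0.034,0.003,0.012,-0.01,-0.06,-0.08],[-1,0.034,0.006,0.011,-0.01,-0.06,-0.07],[-1,0.0,0.0,0.028,0.0,0.0,0.0],[-1,0.0,0.0,0.029,0.0,0.0,0.0],[-1,-0.001,0.0,0.028,0.0,0.0,-0.01],[1,0.0,0.0,0.0,0.0,0.0,0.0],[1,0,0,0,0,0,0],[1,0,0,0,0,0,0]]
[[1,0,0,0,0,0,0],[1,0,0,0,0,0,0],[1,0,0,0,0,0,0],[1,0,0,0,0,0,0],[1,0,0,0,0,0,0],[1,0,0,0,0,0,0],[1,0,0,0,0,0,0],[1,0,0,0,0,0,0],[1,0,0,0,0,0,0],[1,0,0,0,0,0,0]]
[ 612.669 -178.008   30.094] 

[[1,-0.01,0.0,-0.039,0.0,0.0,0.0],[1,-0.01,0.0,-0.039,0.0,0.0,0.0],[1,-0.001,-0.001,0.002,-0.01,0.07,0.03],[1,-0.001,0.0,0.001,-0.02,0.07,0.03],[1,-0.001,-0.001,0.001,-0.01,0.06,0.02],[1,-0.001,0.0,0.001,-0.01,0.07,0.03],[1,-0.001,0.0,0.001,-0.02,0.07,0.03],[1,-0.002,-0.001,0.0,-0.01,0.07,0.03],[1,-0.001,0.0,0.001,-0.01,0.06,0.02],[1,-0.001,0.0,0.0,-0.02,0.07,0.03]]
[[1,-0.002,0.0,-0.001,-0.01,0.07,0.03],[1,-0.001,0.0,0.0,-0.01,0.07,0.03],[1,-0.002,0.001,0.0,-0.02,0.07,0.02],[1,-0.001,0.0,-0.001,-0.01,0.06,0.03],[1,-0.001,0.0,-0.001,-0.01,0.07,0.03],[1,-0.001,0.001,-0.001,-0.02,0.07,0.03],[1,-0.002,0.0,-0.002,-0.01,0.07,0.02],[1,-0.001,0.001,-0.001,-0.01,0.07,0.03],[1,0.0,0.001,-0.002,-0.02,0.06,0.03],[1,-0.001,0.001,-0.002,-0.01,0.07,0.03]]
[[1,-0.001,0.001,-0.002,-0.01,0.07,0.03],[1,0.0,0.001,-0.003,-0.02,0.07,0.02],[1,0,0,0,0,0,0],[1,0,0,0,0,0,0],[1,0,0,0,0,0,0],[1,0,0,0,0,0,0],[1,0,0,0,0,0,0],[1,0,0,0,0,0,0],[1,0,0,0,0,0,0],[1,0,0,0,0,0,0]]
```

send_rows(targets=[[-1, 0.032, -0.002, 0.017, -0.01, -0.06, -0.08], [-1, 0.032, 0.001, 0.016, -0.01, -0.07, -0.08], [-1, 0.034, 0.003, 0.012, -0.01, -0.06, -0.08], [-1, 0.034, 0.006, 0.011, -0.01, -0.06, -0.07], [-1, 0.0, 0.0, 0.028, 0.0, 0.0, 0.0], [-1, 0.0, 0.0, 0.029, 0.0, 0.0, 0.0], [-1, -0.001, 0.0, 0.028, 0.0, 0.0, -0.01], [1, 0.0, 0.0, 0.0, 0.0, 0.0, 0.0], [1, 0, 0, 0, 0, 0, 0], [1, 0, 0, 0, 0, 0, 0]])

```text
time_s: 23.1
eef_pos: [608.0, -180.8, 6.8]
ee_rot: [0.027, 0.971, 0.205, -0.119]
force: [-0.1, 0.9, 5.7]
grip_width: 0.628
grip_force: 61.8
```

send_rows(targets=[[1, 0, 0, 0, 0, 0, 0], [1, -0.01, 0.0, -0.039, 0.0, 0.0, 0.0], [1, -0.01, 0.0, -0.039, 0.0, 0.0, 0.0], [1, -0.001, -0.001, 0.002, -0.01, 0.07, 0.03], [1, -0.001, 0.0, 0.001, -0.02, 0.07, 0.03], [1, -0.001, -0.001, 0.001, -0.01, 0.06, 0.02], [1, -0.001, 0.0, 0.001, -0.01, 0.07, 0.03], [1, -0.001, 0.0, 0.001, -0.02, 0.07, 0.03], [1, -0.002, -0.001, 0.0, -0.01, 0.07, 0.03], [1, -0.001, 0.0, 0.001, -0.01, 0.06, 0.02]])

```text
time_s: 24.35
eef_pos: [597.5, -181.1, 79.2]
ee_rot: [0.032, 0.985, 0.119, 0.122]
force: [0.1, 0.3, -1.6]
grip_width: 0.622
grip_force: 63.0
```

send_rows(targets=[[1, -0.001, 0.0, 0.0, -0.02, 0.07, 0.03], [1, -0.002, 0.0, -0.001, -0.01, 0.07, 0.03], [1, -0.001, 0.0, 0.0, -0.01, 0.07, 0.03], [1, -0.002, 0.001, 0.0, -0.02, 0.07, 0.02], [1, -0.001, 0.0, -0.001, -0.01, 0.06, 0.03], [1, -0.001, 0.0, -0.001, -0.01, 0.07, 0.03], [1, -0.001, 0.001, -0.001, -0.02, 0.07, 0.03], [1, -0.002, 0.0, -0.002, -0.01, 0.07, 0.02], [1, -0.001, 0.001, -0.001, -0.01, 0.07, 0.03], [1, 0.0, 0.001, -0.002, -0.02, 0.06, 0.03]])

```text
time_s: 25.6
eef_pos: [582.4, -186.3, 80.5]
ee_rot: [0.04, 0.892, -0.02, 0.45]
force: [0.7, 0.9, -0.8]
grip_width: 0.621
grip_force: 62.8
```

```bash
python3 - <<'E'
from look import *
T,R=now();print(T-D*R[:,2],R[:,2],ctrl.sense()['joints'])
w=flip_place((535,-353,30),-.185,(555,-185),-.15)[1:]
plan(w,wmax=.1)
E
```

```text
[ 561.545 -183.923   95.854] [ 0.801 -0.091 -0.591] [-0.739  0.407  2.138  1.986  0.543 -0.946]
[[1,-0.001,0.001,-0.002,-0.01,0.07,0.03],[1,-0.001,0.001,-0.002,-0.02,0.07,0.03],[1,-0.001,0.001,-0.003,-0.01,0.07,0.03],[1,-0.018,0.0,0.008,0.0,0.0,0.0],[1,-0.019,0.0,0.009,0.0,0.0,0.0],[1,-0.018,0.0,0.008,0.0,0.0,0.0],[1,0,0,0,0,0,0],[1,0,0,0,0,0,0],[-1,0.0,0.0,0.0,0.0,0.0,0.0],[-1,0,0,0,0,0,0]]
[[-1,0,0,0,0,0,0],[-1,0,0,0,0,0,0],[-1,0,0,0,0,0,0],[-1,0.0,0.0,-0.023,0.0,0.0,0.0],[-1,0.0,0.0,-0.024,0.0,0.0,0.0],[-1,0.0,0.0,-0.023,0.0,0.0,0.0],[-1,0,0,0,0,0,0],[-1,0,0,0,0,0,0],[-1,0,0,0,0,0,0],[-1,0,0,0,0,0,0]]
```

send_rows(targets=[[1, -0.001, 0.001, -0.002, -0.01, 0.07, 0.03], [1, -0.001, 0.001, -0.002, -0.02, 0.07, 0.03], [1, -0.001, 0.001, -0.003, -0.01, 0.07, 0.03], [1, -0.018, 0.0, 0.008, 0.0, 0.0, 0.0], [1, -0.019, 0.0, 0.009, 0.0, 0.0, 0.0], [1, -0.018, 0.0, 0.008, 0.0, 0.0, 0.0], [1, 0, 0, 0, 0, 0, 0], [-1, 0, 0, 0, 0, 0, 0], [-1, 0, 0, 0, 0, 0, 0], [-1, 0, 0, 0, 0, 0, 0]])

```text
time_s: 26.85
eef_pos: [574.9, -187.7, 21.4]
ee_rot: [0.039, 0.838, -0.064, 0.541]
force: [0.5, 0.5, 1.0]
grip_width: 0.985
grip_force: 0.0
```

send_rows(targets=[[-1, 0, 0, 0, 0, 0, 0], [-1, 0.0, 0.0, -0.023, 0.0, 0.0, 0.0], [-1, 0.0, 0.0, -0.024, 0.0, 0.0, 0.0], [-1, 0.0, 0.0, -0.023, 0.0, 0.0, 0.0], [-1, 0.03, 0, -0.015, 0, -0.05, 0], [-1, 0.03, 0, -0.015, 0, -0.08, 0], [-1, 0.03, 0, -0.01, 0, -0.08, 0], [-1, 0.01, 0, 0, 0, -0.08, 0], [-1, 0, 0, 0, 0, -0.08, 0], [-1, 0, 0, 0, 0, -0.08, 0]])

```text
time_s: 28.1
eef_pos: [521.9, -175.3, 140.3]
ee_rot: [0.016, 0.931, -0.066, 0.358]
force: [0.9, 0.1, -0.2]
grip_width: 1.002
grip_force: 0.0
```

```bash
python3 - <<'E'
from look import *
T,R=now();print(T-D*R[:,2],R[:,2],ctrl.sense()['joints'])
plan([(480,-178,170,-.15,-.1,-1,0,1)],wmax=.09)
E
```

```text
[ 504.609 -173.249  159.604] [ 0.665 -0.077 -0.743] [-0.764  0.128  2.118  1.025  0.493  0.118]
[[-1,-0.003,0.001,-0.002,0.0,-0.08,0.0],[-1,-0.004,0.001,-0.003,0.0,-0.09,0.0],[-1,-0.003,0.001,-0.002,-0.01,-0.08,0.0],[-1,-0.004,0.0,-0.002,0.0,-0.08,0.0],[-1,-0.004,0.001,-0.002,0.0,-0.09,0.0],[-1,-0.004,0.001,-0.002,0.0,-0.08,0.01],[-1,-0.004,0.001,-0.002,0.0,-0.08,0.0],[-1,-0.005,0.001,-0.001,-0.01,-0.09,0.0],[-1,-0.004,0.001,-0.001,0.0,-0.08,0.0],[-1,-0.005,0.001,-0.002,0.0,-0.08,0.0]]
[[-1,0,0,0,0,0,0],[-1,0,0,0,0,0,0],[-1,0,0,0,0,0,0],[-1,0,0,0,0,0,0],[-1,0,0,0,0,0,0],[-1,0,0,0,0,0,0],[-1,0,0,0,0,0,0],[-1,0,0,0,0,0,0],[-1,0,0,0,0,0,0],[-1,0,0,0,0,0,0]]
```

send_rows(targets=[[-1, -0.003, 0.001, -0.002, 0.0, -0.08, 0.0], [-1, -0.004, 0.001, -0.003, 0.0, -0.09, 0.0], [-1, -0.003, 0.001, -0.002, -0.01, -0.08, 0.0], [-1, -0.004, 0.0, -0.002, 0.0, -0.08, 0.0], [-1, -0.004, 0.001, -0.002, 0.0, -0.09, 0.0], [-1, -0.004, 0.001, -0.002, 0.0, -0.08, 0.01], [-1, -0.004, 0.001, -0.002, 0.0, -0.08, 0.0], [-1, -0.005, 0.001, -0.001, -0.01, -0.09, 0.0], [-1, -0.004, 0.001, -0.001, 0.0, -0.08, 0.0], [-1, -0.005, 0.001, -0.002, 0.0, -0.08, 0.0]])

```text
time_s: 29.35
eef_pos: [476.9, -177.8, 144.1]
ee_rot: [-0.005, 0.996, -0.075, -0.049]
force: [-0.3, 0.3, -0.1]
grip_width: 1.002
grip_force: 0.0
```

```bash
python3 - <<'E'
from look import *
T,R=now();print(T-D*R[:,2],R[:,2])
look((551,-184),-.15,'side',('wrist',))
look((551,-184),-.15,'side',('wrist',),{'wrist':228})
w=cap('wrist','w5.png')
E
```

```text
[ 479.355 -178.222  169.965] [-0.096  0.018 -0.995]
wrist [344.25   97.626] [  95   87 5082] [ 563.383 -205.26     0.197] 0.007231208372978082
wrist [343.476  97.82 ] [ 117   96 5646] [ 564.548 -205.455    0.192] 0.22714681440443218
```

View pics/w5.png

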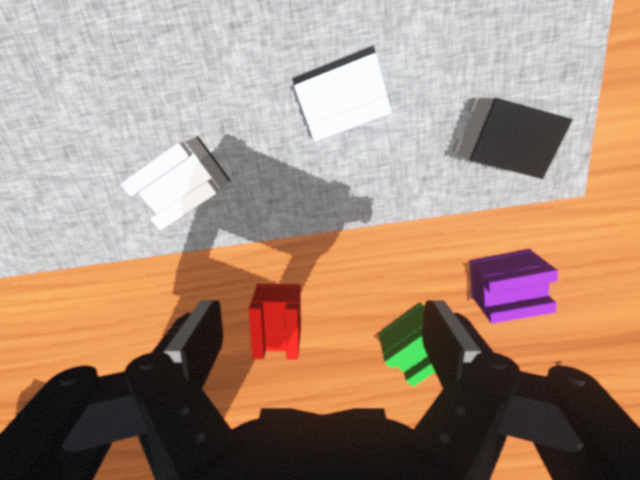

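The block is on its side at (342,92), fit good: (563.4, −205.3), yaw 0.20. The flipped one stands at (518,137). Next is its second tip.

```bash
python3 - <<'E'
from look import *
go((563.4,-205.3),.197,(545,-190),-.15)
E
```

```text
[[-1,0.036,0.003,0.016,-0.02,-0.05,-0.11],[-1,0.037,0.007,0.013,-0.02,-0.05,-0.12],[-1,0.036,0.011,0.013,-0.02,-0.06,-0.11],[-1,0.0,0.0,0.028,0.0,0.0,0.0],[-1,0.0,0.0,0.028,0.0,0.0,0.0],[-1,0.0,0.0,0.029,0.0,0.0,0.0],[1,0.0,0.0,0.0,0.0,0.0,0.0],[1,0,0,0,0,0,0],[1,0,0,0,0,0,0],[1,0,0,0,0,0,0]]
[ 564.368 -205.311   29.424] 

[[1,-0.01,0.0,-0.039,0.0,0.0,0.0],[1,-0.01,0.0,-0.038,0.0,0.0,0.0],[1,0.001,-0.001,0.001,-0.01,0.07,0.02],[1,0.001,-0.001,0.001,-0.01,0.07,0.01],[1,0.001,0.0,0.001,0.0,0.07,0.02],[1,0.001,-0.001,0.001,-0.01,0.07,0.02],[1,0.001,-0.001,0.0,-0.01,0.07,0.01],[1,0.0,-0.001,0.001,-0.01,0.07,0.02],[1,0.001,0.0,0.0,-0.01,0.07,0.02],[1,0.0,-0.001,0.001,-0.01,0.07,0.01]]
[[1,0.001,-0.001,0.0,0.0,0.07,0.02],[1,0.0,0.0,0.001,-0.01,0.07,0.02],[1,0.001,-0.001,0.0,-0.01,0.06,0.01],[1,0.0,-0.001,0.0,-0.01,0.07,0.02],[1,0.001,0.0,0.0,-0.01,0.07,0.02],[1,0.0,-0.001,0.0,-0.01,0.07,0.02],[1,0.0,0.0,-0.001,0.0,0.07,0.01],[1,0.001,-0.001,0.0,-0.01,0.07,0.02],[1,0.0,0.0,-0.001,-0.01,0.07,0.02],[1,0.001,-0.001,0.0,-0.01,0.07,0.01]]
[[1,0.0,0.0,-0.001,-0.01,0.07,0.02],[1,0.001,-0.001,-0.001,0.0,0.07,0.02],[1,0,0,0,0,0,0],[1,0,0,0,0,0,0],[1,0,0,0,0,0,0],[1,0,0,0,0,0,0],[1,0,0,0,0,0,0],[1,0,0,0,0,0,0],[1,0,0,0,0,0,0],[1,0,0,0,0,0,0]]
```

send_rows(targets=[[-1, 0.036, 0.003, 0.016, -0.02, -0.05, -0.11], [-1, 0.037, 0.007, 0.013, -0.02, -0.05, -0.12], [-1, 0.036, 0.011, 0.013, -0.02, -0.06, -0.11], [-1, 0.0, 0.0, 0.028, 0.0, 0.0, 0.0], [-1, 0.0, 0.0, 0.028, 0.0, 0.0, 0.0], [-1, 0.0, 0.0, 0.029, 0.0, 0.0, 0.0], [1, 0.0, 0.0, 0.0, 0.0, 0.0, 0.0], [1, 0, 0, 0, 0, 0, 0], [1, 0, 0, 0, 0, 0, 0], [1, 0, 0, 0, 0, 0, 0]])

```text
time_s: 30.75
eef_pos: [558.7, -207.0, 6.1]
ee_rot: [0.012, 0.987, 0.096, -0.125]
force: [1.3, 1.5, 6.8]
grip_width: 0.664
grip_force: 65.1
```

send_rows(targets=[[1, -0.01, 0.0, -0.039, 0.0, 0.0, 0.0], [1, -0.01, 0.0, -0.038, 0.0, 0.0, 0.0], [1, 0.001, -0.001, 0.001, -0.01, 0.07, 0.02], [1, 0.001, -0.001, 0.001, -0.01, 0.07, 0.01], [1, 0.001, 0.0, 0.001, 0.0, 0.07, 0.02], [1, 0.001, -0.001, 0.001, -0.01, 0.07, 0.02], [1, 0.001, -0.001, 0.0, -0.01, 0.07, 0.01], [1, 0.0, -0.001, 0.001, -0.01, 0.07, 0.02], [1, 0.001, 0.0, 0.0, -0.01, 0.07, 0.02], [1, 0.0, -0.001, 0.001, -0.01, 0.07, 0.01]])

```text
time_s: 32.0
eef_pos: [562.4, -200.2, 77.9]
ee_rot: [0.027, 0.987, 0.036, 0.156]
force: [-0.1, 0.5, -1.9]
grip_width: 0.664
grip_force: 64.3
```

send_rows(targets=[[1, 0.001, -0.001, 0.0, 0.0, 0.07, 0.02], [1, 0.0, 0.0, 0.001, -0.01, 0.07, 0.02], [1, 0.001, -0.001, 0.0, -0.01, 0.06, 0.01], [1, 0.0, -0.001, 0.0, -0.01, 0.07, 0.02], [1, 0.001, 0.0, 0.0, -0.01, 0.07, 0.02], [1, 0.0, -0.001, 0.0, -0.01, 0.07, 0.02], [1, 0.0, 0.0, -0.001, 0.0, 0.07, 0.01], [1, 0.001, -0.001, 0.0, -0.01, 0.07, 0.02], [1, 0.0, 0.0, -0.001, -0.01, 0.07, 0.02], [1, 0.001, -0.001, 0.0, -0.01, 0.07, 0.01]])

```text
time_s: 33.25
eef_pos: [565.5, -194.2, 81.0]
ee_rot: [0.041, 0.874, -0.046, 0.481]
force: [0.5, 0.5, -2.5]
grip_width: 0.669
grip_force: 64.6
```

```bash
python3 - <<'E'
from look import *
T,R=now();print(T-D*R[:,2],R[:,2],ctrl.sense()['joints'])
w=flip_place((535,-353,30),-.185,(545,-190),-.15)[1:]
plan(w,wmax=.1)
E
```

```text
[ 543.752 -191.2     94.876] [ 0.838 -0.116 -0.533] [-0.795  0.417  2.212  2.128  0.655 -1.088]
[[1,0.0,-0.001,0.0,-0.01,0.07,0.02],[1,0.0,0.0,-0.001,0.0,0.07,0.02],[1,-0.018,0.0,0.008,0.0,0.0,0.0],[1,-0.018,0.0,0.008,0.0,0.0,0.0],[1,-0.019,0.0,0.009,0.0,0.0,0.0],[1,0,0,0,0,0,0],[1,0,0,0,0,0,0],[-1,0.0,0.0,0.0,0.0,0.0,0.0],[-1,0,0,0,0,0,0],[-1,0,0,0,0,0,0]]
[[-1,0,0,0,0,0,0],[-1,0,0,0,0,0,0],[-1,0.0,0.0,-0.023,0.0,0.0,0.0],[-1,0.0,0.0,-0.024,0.0,0.0,0.0],[-1,0.0,0.0,-0.023,0.0,0.0,0.0],[-1,0,0,0,0,0,0],[-1,0,0,0,0,0,0],[-1,0,0,0,0,0,0],[-1,0,0,0,0,0,0],[-1,0,0,0,0,0,0]]
```

send_rows(targets=[[1, 0.0, -0.001, 0.0, -0.01, 0.07, 0.02], [1, 0.0, 0.0, -0.001, 0.0, 0.07, 0.02], [1, -0.018, 0.0, 0.008, 0.0, 0.0, 0.0], [1, -0.018, 0.0, 0.008, 0.0, 0.0, 0.0], [1, -0.019, 0.0, 0.009, 0.0, 0.0, 0.0], [1, 0, 0, 0, 0, 0, 0], [-1, 0, 0, 0, 0, 0, 0], [-1, 0.0, 0.0, 0.0, 0.0, 0.0, 0.0], [-1, 0, 0, 0, 0, 0, 0], [-1, 0, 0, 0, 0, 0, 0]])

```text
time_s: 34.5
eef_pos: [565.2, -192.6, 21.1]
ee_rot: [0.038, 0.838, -0.063, 0.541]
force: [-1.1, 0.5, 0.2]
grip_width: 1.001
grip_force: 0.0
```

send_rows(targets=[[-1, 0, 0, 0, 0, 0, 0], [-1, 0.0, 0.0, -0.023, 0.0, 0.0, 0.0], [-1, 0.0, 0.0, -0.024, 0.0, 0.0, 0.0], [-1, 0.0, 0.0, -0.023, 0.0, 0.0, 0.0], [-1, 0.03, 0, -0.015, 0, -0.05, 0], [-1, 0.03, 0, -0.015, 0, -0.08, 0], [-1, 0.03, 0, -0.01, 0, -0.08, 0], [-1, 0.01, 0, 0, 0, -0.08, 0], [-1, 0, 0, 0, 0, -0.08, 0], [-1, 0, 0, 0, 0, -0.08, 0]])

```text
time_s: 35.75
eef_pos: [512.4, -181.1, 140.6]
ee_rot: [0.016, 0.932, -0.065, 0.356]
force: [-0.6, 0.6, -0.5]
grip_width: 0.999
grip_force: 0.0
```

```bash
python3 - <<'E'
from look import *
T,R=now();print(T-D*R[:,2],R[:,2],ctrl.sense()['joints'])
plan([(460,-70,175,.15,-.1,-1,0,1)],wmax=.09)
t=cap('top','t3.png')
cv2.imwrite('pics/v3.png',cv2.resize(cv2.imread('pics/t3.png')[200:330,260:460],(600,390)))
E
```

```text
[ 495.223 -179.094  159.98 ] [ 0.661 -0.076 -0.746] [-0.795  0.115  2.129  1.013  0.516  0.103]
[[-1,-0.005,-0.011,-0.004,0.01,-0.08,-0.03],[-1,-0.005,-0.01,-0.004,0.0,-0.08,-0.03],[-1,-0.005,-0.011,-0.004,0.01,-0.09,-0.02],[-1,-0.005,-0.011,-0.004,0.01,-0.08,-0.03],[-1,-0.005,-0.011,-0.003,0.01,-0.08,-0.03],[-1,-0.005,-0.011,-0.003,0.0,-0.08,-0.03],[-1,-0.005,-0.011,-0.002,0.01,-0.09,-0.03],[-1,-0.004,-0.011,-0.002,0.01,-0.08,-0.03],[-1,-0.005,-0.012,-0.002,0.01,-0.08,-0.02],[-1,-0.004,-0.011,-0.002,0.0,-0.08,-0.03]]
[[-1,0,0,0,0,0,0],[-1,0,0,0,0,0,0],[-1,0,0,0,0,0,0],[-1,0,0,0,0,0,0],[-1,0,0,0,0,0,0],[-1,0,0,0,0,0,0],[-1,0,0,0,0,0,0],[-1,0,0,0,0,0,0],[-1,0,0,0,0,0,0],[-1,0,0,0,0,0,0]]
```

View pics/v3.png

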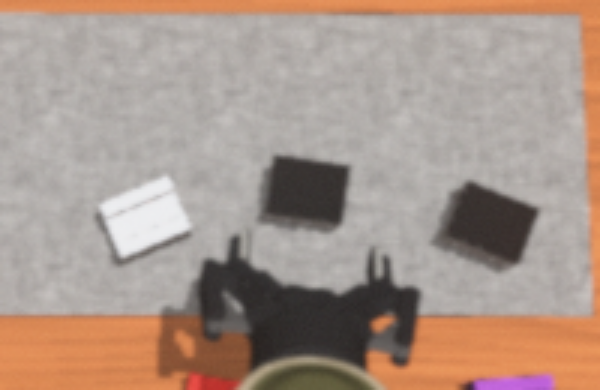

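The second block, at (310,190), is black side up and unmarked as well. Only the third is left, at (145,217).

send_rows(targets=[[-1, -0.005, -0.011, -0.004, 0.01, -0.08, -0.03], [-1, -0.005, -0.01, -0.004, 0.0, -0.08, -0.03], [-1, -0.005, -0.011, -0.004, 0.01, -0.09, -0.02], [-1, -0.005, -0.011, -0.004, 0.01, -0.08, -0.03], [-1, -0.005, -0.011, -0.003, 0.01, -0.08, -0.03], [-1, -0.005, -0.011, -0.003, 0.0, -0.08, -0.03], [-1, -0.005, -0.011, -0.002, 0.01, -0.09, -0.03], [-1, -0.004, -0.011, -0.002, 0.01, -0.08, -0.03], [-1, -0.005, -0.012, -0.002, 0.01, -0.08, -0.02], [-1, -0.004, -0.011, -0.002, 0.0, -0.08, -0.03]])

```text
time_s: 37.05
eef_pos: [457.2, -68.8, 148.2]
ee_rot: [0.003, 0.996, 0.076, -0.048]
force: [-0.4, -0.6, 0.0]
grip_width: 0.996
grip_force: 0.0
```

```bash
python3 - <<'E'
from look import *
T,R=now();print(T-D*R[:,2],R[:,2])
for th in(228,238): look((538,-32),.4,'up',('wrist',),{'wrist':th})
E
```

```text
[459.609 -68.438 174.099] [-0.094 -0.013 -0.995]
wrist [324.527 135.65 ] [ 100   85 5156] [518.146 -59.55    0.454] 0.14775725593667544
wrist [326.066 135.109] [  90   78 4796] [516.954 -60.715   0.405] 0.03453598302141614
```

```bash
python3 - <<'E'
from look import *
go((517,-60.7),.405,(535,-40),.1)
E
```

```text
[[-1,0.04,-0.001,0.027,-0.02,-0.08,-0.12],[-1,0.042,0.003,0.023,-0.02,-0.08,-0.13],[-1,0.0,0.0,0.028,0.0,0.0,0.0],[-1,0.0,0.0,0.029,0.0,0.0,0.0],[-1,0.0,0.0,0.028,0.0,0.0,0.0],[1,0.0,0.0,0.0,0.0,0.0,0.0],[1,0,0,0,0,0,0],[1,0,0,0,0,0,0],[1,0,0,0,0,0,0],[1,0,0,0,0,0,0]]
[517.742 -60.334  30.398] 

[[1,-0.01,0.0,-0.039,0.0,0.0,0.0],[1,-0.01,0.0,-0.038,0.0,0.0,0.0],[1,0.003,0.0,0.001,-0.01,0.07,0.01],[1,0.003,-0.001,0.0,-0.01,0.07,0.02],[1,0.003,0.0,0.001,0.0,0.07,0.02],[1,0.003,-0.001,0.001,-0.01,0.07,0.01],[1,0.003,-0.001,0.0,-0.01,0.07,0.01],[1,0.002,0.0,0.001,0.0,0.07,0.02],[1,0.003,-0.001,0.001,-0.01,0.07,0.01],[1,0.002,0.0,0.001,-0.01,0.07,0.02]]
[[1,0.003,-0.001,0.001,-0.01,0.07,0.01],[1,0.002,0.0,0.001,-0.01,0.07,0.02],[1,0.002,-0.001,0.001,0.0,0.07,0.01],[1,0.002,-0.001,0.002,-0.01,0.07,0.02],[1,0.003,-0.001,0.001,-0.01,0.07,0.01],[1,0.002,0.0,0.001,-0.01,0.06,0.02],[1,0.001,-0.001,0.001,0.0,0.07,0.01],[1,0.002,-0.001,0.001,-0.01,0.07,0.02],[1,0.002,0.0,0.001,-0.01,0.07,0.01],[1,0.001,-0.001,0.001,0.0,0.07,0.02]]
[[1,0.002,-0.001,0.001,-0.01,0.07,0.01],[1,0.001,-0.001,0.001,-0.01,0.07,0.02],[1,0,0,0,0,0,0],[1,0,0,0,0,0,0],[1,0,0,0,0,0,0],[1,0,0,0,0,0,0],[1,0,0,0,0,0,0],[1,0,0,0,0,0,0],[1,0,0,0,0,0,0],[1,0,0,0,0,0,0]]
```

send_rows(targets=[[-1, 0.04, -0.001, 0.027, -0.02, -0.08, -0.12], [-1, 0.042, 0.003, 0.023, -0.02, -0.08, -0.13], [-1, 0.0, 0.0, 0.028, 0.0, 0.0, 0.0], [-1, 0.0, 0.0, 0.029, 0.0, 0.0, 0.0], [-1, 0.0, 0.0, 0.028, 0.0, 0.0, 0.0], [1, 0.0, 0.0, 0.0, 0.0, 0.0, 0.0], [1, 0, 0, 0, 0, 0, 0], [1, 0, 0, 0, 0, 0, 0], [1, 0, 0, 0, 0, 0, 0], [1, 0, 0, 0, 0, 0, 0]])

```text
time_s: 38.4
eef_pos: [513.0, -66.2, 7.6]
ee_rot: [0.026, 0.972, 0.198, -0.123]
force: [-0.0, -4.6, 9.7]
grip_width: 0.19
grip_force: 8.8
```

send_rows(targets=[[1, -0.01, 0.0, -0.039, 0.0, 0.0, 0.0], [1, -0.01, 0.0, -0.038, 0.0, 0.0, 0.0], [1, 0.003, 0.0, 0.001, -0.01, 0.07, 0.01], [1, 0.003, -0.001, 0.0, -0.01, 0.07, 0.02], [1, 0.003, 0.0, 0.001, 0.0, 0.07, 0.02], [1, 0.003, -0.001, 0.001, -0.01, 0.07, 0.01], [1, 0.003, -0.001, 0.0, -0.01, 0.07, 0.01], [1, 0.002, 0.0, 0.001, 0.0, 0.07, 0.02], [1, 0.003, -0.001, 0.001, -0.01, 0.07, 0.01], [1, 0.002, 0.0, 0.001, -0.01, 0.07, 0.02]])

```text
time_s: 39.65
eef_pos: [531.2, -54.1, 79.6]
ee_rot: [0.005, 0.977, 0.142, 0.158]
force: [-0.2, 0.7, 0.0]
grip_width: -0.001
grip_force: 0.0
```

send_rows(targets=[[1, 0.003, -0.001, 0.001, -0.01, 0.07, 0.01], [1, 0.002, 0.0, 0.001, -0.01, 0.07, 0.02], [1, 0.002, -0.001, 0.001, 0.0, 0.07, 0.01], [1, 0.002, -0.001, 0.002, -0.01, 0.07, 0.02], [1, 0.003, -0.001, 0.001, -0.01, 0.07, 0.01], [1, 0.002, 0.0, 0.001, -0.01, 0.06, 0.02], [1, 0.001, -0.001, 0.001, 0.0, 0.07, 0.01], [1, 0.002, -0.001, 0.001, -0.01, 0.07, 0.02], [1, 0.002, 0.0, 0.001, -0.01, 0.07, 0.01], [1, 0.001, -0.001, 0.001, 0.0, 0.07, 0.02]])

```text
time_s: 40.9
eef_pos: [551.8, -42.9, 81.7]
ee_rot: [-0.021, 0.873, 0.059, 0.484]
force: [0.1, 0.4, 0.6]
grip_width: 0.004
grip_force: 0.0
```

```bash
python3 - <<'E'
from look import *
T,R=now();print(T-D*R[:,2],R[:,2],ctrl.sense()['joints'])
w=flip_place((535,-353,30),-.185,(535,-40),.1)[1:]
plan(w,wmax=.1)
E
```

```text
[529.924 -45.374  95.448] [ 0.843  0.094 -0.53 ] [-0.607  0.359  2.335  2.126  0.717 -1.147]
[[1,0.001,-0.002,0.002,-0.01,0.07,0.01],[1,0.001,-0.003,0.001,0.0,0.07,0.02],[1,-0.018,0.0,0.008,0.0,0.0,0.0],[1,-0.019,0.0,0.008,0.0,0.0,0.0],[1,-0.018,0.001,0.009,0.0,0.0,0.0],[1,0,0,0,0,0,0],[1,0,0,0,0,0,0],[-1,0.0,0.0,0.0,0.0,0.0,0.0],[-1,0,0,0,0,0,0],[-1,0,0,0,0,0,0]]
[[-1,0,0,0,0,0,0],[-1,0,0,0,0,0,0],[-1,0.0,0.0,-0.023,0.0,0.0,0.0],[-1,0.0,0.0,-0.024,0.0,0.0,0.0],[-1,0.0,-0.001,-0.023,0.0,0.0,0.0],[-1,0,0,0,0,0,0],[-1,0,0,0,0,0,0],[-1,0,0,0,0,0,0],[-1,0,0,0,0,0,0],[-1,0,0,0,0,0,0]]
```

The grasp missed: the gripper closed to 0. I'll lift, open and look again.

```bash
python3 - <<'E'
from look import *
plan([(460,-60,180,.2,-.1,-1,0,0)],wmax=.075)
E
```

```text
[[-1,0.0,0.0,-0.007,0.0,-0.07,0.0],[-1,0.0,0.001,-0.007,0.01,-0.08,-0.01],[-1,-0.001,0.0,-0.008,0.0,-0.07,0.0],[-1,-0.001,0.001,-0.007,0.0,-0.08,-0.01],[-1,-0.002,0.0,-0.008,0.01,-0.07,0.0],[-1,-0.002,0.0,-0.007,0.0,-0.07,0.0],[-1,-0.003,0.001,-0.007,0.0,-0.08,-0.01],[-1,-0.003,0.0,-0.008,0.01,-0.07,0.0],[-1,-0.004,0.0,-0.007,0.0,-0.08,-0.01],[-1,-0.005,0.0,-0.007,0.01,-0.07,0.0]]
[[-1,-0.005,0.0,-0.007,0.0,-0.07,-0.01],[-1,-0.005,0.0,-0.006,0.0,-0.08,0.0],[-1,-0.006,0.0,-0.006,0.01,-0.07,0.0],[-1,-0.007,0.0,-0.006,0.0,-0.08,-0.01],[-1,-0.007,0.0,-0.006,0.0,-0.07,0.0],[-1,0,0,0,0,0,0],[-1,0,0,0,0,0,0],[-1,0,0,0,0,0,0],[-1,0,0,0,0,0,0],[-1,0,0,0,0,0,0]]
```

send_rows(targets=[[-1, 0.0, 0.0, -0.007, 0.0, -0.07, 0.0], [-1, 0.0, 0.001, -0.007, 0.01, -0.08, -0.01], [-1, -0.001, 0.0, -0.008, 0.0, -0.07, 0.0], [-1, -0.001, 0.001, -0.007, 0.0, -0.08, -0.01], [-1, -0.002, 0.0, -0.008, 0.01, -0.07, 0.0], [-1, -0.002, 0.0, -0.007, 0.0, -0.07, 0.0], [-1, -0.003, 0.001, -0.007, 0.0, -0.08, -0.01], [-1, -0.003, 0.0, -0.008, 0.01, -0.07, 0.0], [-1, -0.004, 0.0, -0.007, 0.0, -0.08, -0.01], [-1, -0.005, 0.0, -0.007, 0.01, -0.07, 0.0]])

```text
time_s: 42.15
eef_pos: [490.4, -52.7, 125.7]
ee_rot: [-0.009, 0.986, 0.09, 0.138]
force: [0.5, 1.1, 0.2]
grip_width: 0.995
grip_force: 0.0
```

send_rows(targets=[[-1, -0.005, 0.0, -0.007, 0.0, -0.07, -0.01], [-1, -0.005, 0.0, -0.006, 0.0, -0.08, 0.0], [-1, -0.006, 0.0, -0.006, 0.01, -0.07, 0.0], [-1, -0.007, 0.0, -0.006, 0.0, -0.08, -0.01], [-1, -0.007, 0.0, -0.006, 0.0, -0.07, 0.0], [-1, 0, 0, 0, 0, 0, 0], [-1, 0, 0, 0, 0, 0, 0], [-1, 0, 0, 0, 0, 0, 0], [-1, 0, 0, 0, 0, 0, 0], [-1, 0, 0, 0, 0, 0, 0]])

```text
time_s: 43.4
eef_pos: [457.1, -59.1, 151.9]
ee_rot: [0.004, 0.994, 0.1, -0.045]
force: [0.3, 0.3, 0.3]
grip_width: 0.996
grip_force: 0.0
```

```bash
python3 - <<'E'
from look import *
T,R=now();print(T-D*R[:,2],R[:,2],ctrl.sense()['joints'])
w=cap('wrist','w6.png')
for th in(228,238): look((517,-60),.4,'up',('wrist',),{'wrist':th})
E
```

```text
[459.356 -58.686 177.773] [-0.089 -0.018 -0.996] [-0.353  0.267  1.677 -0.049  1.275  1.033]
wrist [309.329 137.163] [ 139   84 5255] [517.919 -37.085   0.034] 0.40383709981167604
wrist [307.097 138.61 ] [  80   62 4575] [510.847 -35.078   0.184] 0.04928871969545179
```

View pics/w6.png

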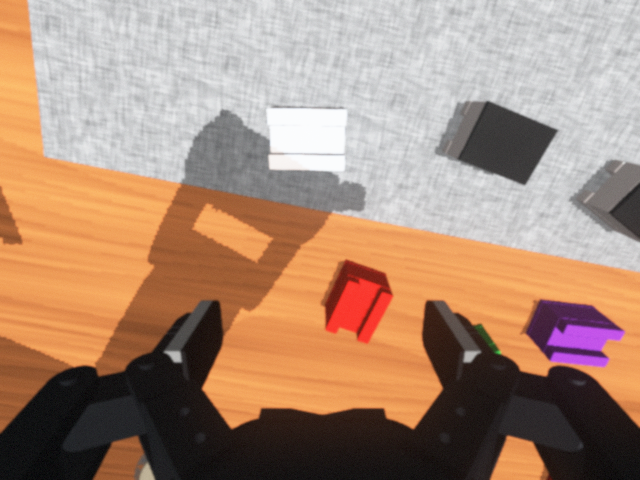

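The block stands upright at (307,139), now at (510.8, −35.1) with yaw 0.18. Trying again.

```bash
python3 - <<'E'
from look import *
go((511,-35.1),.19,(535,-40),.1)
E
```

```text
[[-1,0.026,-0.004,0.019,0.0,-0.05,0.0],[-1,0.027,-0.004,0.018,0.0,-0.06,0.01],[-1,0.029,-0.005,0.017,0.0,-0.05,0.0],[-1,0.0,0.0,0.028,0.0,0.0,0.0],[-1,0.0,0.0,0.028,0.0,0.0,0.0],[-1,0.0,0.0,0.029,0.0,0.0,0.0],[1,0.0,0.0,0.0,0.0,0.0,0.0],[1,0,0,0,0,0,0],[1,0,0,0,0,0,0],[1,0,0,0,0,0,0]]
[512.192 -34.84   29.407] 

[[1,-0.01,0.0,-0.039,0.0,0.0,0.0],[1,-0.01,0.0,-0.039,0.0,0.0,0.0],[1,0.003,0.001,0.001,0.0,0.07,0.0],[1,0.003,0.0,0.0,0.0,0.08,0.01],[1,0.003,0.001,0.001,-0.01,0.07,0.0],[1,0.003,0.0,0.001,0.0,0.07,0.01],[1,0.003,0.001,0.001,0.0,0.08,0.0],[1,0.002,0.0,0.001,0.0,0.07,0.01],[1,0.003,0.001,0.001,-0.01,0.08,0.0],[1,0.003,0.0,0.001,0.0,0.07,0.01]]
[[1,0.002,0.001,0.001,0.0,0.07,0.0],[1,0.003,0.0,0.001,0.0,0.08,0.01],[1,0.002,0.001,0.001,0.0,0.07,0.0],[1,0.002,0.0,0.002,-0.01,0.07,0.01],[1,0.002,0.001,0.001,0.0,0.08,0.0],[1,0.002,0.0,0.001,0.0,0.07,0.01],[1,0.002,0.001,0.002,0.0,0.07,0.0],[1,0.002,0.0,0.001,0.0,0.08,0.0],[1,0.002,0.0,0.001,-0.01,0.07,0.01],[1,0.002,0.001,0.001,0.0,0.08,0.0]]
[[1,0.001,0.0,0.002,0.0,0.07,0.01],[1,0,0,0,0,0,0],[1,0,0,0,0,0,0],[1,0,0,0,0,0,0],[1,0,0,0,0,0,0],[1,0,0,0,0,0,0],[1,0,0,0,0,0,0],[1,0,0,0,0,0,0],[1,0,0,0,0,0,0],[1,0,0,0,0,0,0]]
```

send_rows(targets=[[-1, 0.026, -0.004, 0.019, 0.0, -0.05, 0.0], [-1, 0.027, -0.004, 0.018, 0.0, -0.06, 0.01], [-1, 0.029, -0.005, 0.017, 0.0, -0.05, 0.0], [-1, 0.0, 0.0, 0.028, 0.0, 0.0, 0.0], [-1, 0.0, 0.0, 0.028, 0.0, 0.0, 0.0], [-1, 0.0, 0.0, 0.029, 0.0, 0.0, 0.0], [1, 0.0, 0.0, 0.0, 0.0, 0.0, 0.0], [1, 0, 0, 0, 0, 0, 0], [1, 0, 0, 0, 0, 0, 0], [1, 0, 0, 0, 0, 0, 0]])

```text
time_s: 44.8
eef_pos: [506.9, -36.1, 6.1]
ee_rot: [0.013, 0.988, 0.094, -0.123]
force: [-2.0, 1.3, 6.7]
grip_width: 0.622
grip_force: 61.7
```

Held this time: opening 0.622 at 62 N.

send_rows(targets=[[1, -0.01, 0.0, -0.039, 0.0, 0.0, 0.0], [1, -0.01, 0.0, -0.039, 0.0, 0.0, 0.0], [1, 0.003, 0.001, 0.001, 0.0, 0.07, 0.0], [1, 0.003, 0.0, 0.0, 0.0, 0.08, 0.01], [1, 0.003, 0.001, 0.001, -0.01, 0.07, 0.0], [1, 0.003, 0.0, 0.001, 0.0, 0.07, 0.01], [1, 0.003, 0.001, 0.001, 0.0, 0.08, 0.0], [1, 0.002, 0.0, 0.001, 0.0, 0.07, 0.01], [1, 0.003, 0.001, 0.001, -0.01, 0.08, 0.0], [1, 0.003, 0.0, 0.001, 0.0, 0.07, 0.01]])

```text
time_s: 46.05
eef_pos: [529.7, -36.1, 79.2]
ee_rot: [-0.004, 0.982, 0.075, 0.171]
force: [0.0, 0.0, -2.0]
grip_width: 0.616
grip_force: 64.1
```

send_rows(targets=[[1, 0.002, 0.001, 0.001, 0.0, 0.07, 0.0], [1, 0.003, 0.0, 0.001, 0.0, 0.08, 0.01], [1, 0.002, 0.001, 0.001, 0.0, 0.07, 0.0], [1, 0.002, 0.0, 0.002, -0.01, 0.07, 0.01], [1, 0.002, 0.001, 0.001, 0.0, 0.08, 0.0], [1, 0.002, 0.0, 0.001, 0.0, 0.07, 0.01], [1, 0.002, 0.001, 0.002, 0.0, 0.07, 0.0], [1, 0.002, 0.0, 0.001, 0.0, 0.08, 0.0], [1, 0.002, 0.0, 0.001, -0.01, 0.07, 0.01], [1, 0.002, 0.001, 0.001, 0.0, 0.08, 0.0]])

```text
time_s: 47.3
eef_pos: [553.6, -36.9, 82.4]
ee_rot: [-0.025, 0.86, 0.049, 0.507]
force: [-0.6, 0.4, -1.7]
grip_width: 0.614
grip_force: 65.4
```

```bash
python3 - <<'E'
from look import *
T,R=now();print(T-D*R[:,2],R[:,2],ctrl.sense()['joints'])
w=flip_place((535,-353,30),-.185,(535,-40),.1)[1:]
plan(w,wmax=.1)
E
```

```text
[530.951 -39.259  95.048] [ 0.87   0.092 -0.485] [-0.6    0.393  2.359  2.222  0.793 -1.226]
[[1,0.0,0.001,0.002,0.0,0.09,0.01],[1,-0.018,0.0,0.008,0.0,0.0,0.0],[1,-0.019,0.0,0.008,0.0,0.0,0.0],[1,-0.018,0.0,0.008,0.0,0.0,0.0],[1,0,0,0,0,0,0],[1,0,0,0,0,0,0],[-1,0.0,0.0,0.0,0.0,0.0,0.0],[-1,0,0,0,0,0,0],[-1,0,0,0,0,0,0],[-1,0,0,0,0,0,0]]
[[-1,0,0,0,0,0,0],[-1,0.0,0.0,-0.023,0.0,0.0,0.0],[-1,0.0,0.0,-0.024,0.0,0.0,0.0],[-1,0.0,0.0,-0.023,0.0,0.0,0.0],[-1,0,0,0,0,0,0],[-1,0,0,0,0,0,0],[-1,0,0,0,0,0,0],[-1,0,0,0,0,0,0],[-1,0,0,0,0,0,0],[-1,0,0,0,0,0,0]]
```

send_rows(targets=[[1, 0.0, 0.001, 0.002, 0.0, 0.09, 0.01], [1, -0.018, 0.0, 0.008, 0.0, 0.0, 0.0], [1, -0.019, 0.0, 0.008, 0.0, 0.0, 0.0], [1, -0.018, 0.0, 0.008, 0.0, 0.0, 0.0], [1, 0, 0, 0, 0, 0, 0], [1, 0, 0, 0, 0, 0, 0], [-1, 0.0, 0.0, 0.0, 0.0, 0.0, 0.0], [-1, 0, 0, 0, 0, 0, 0], [-1, 0, 0, 0, 0, 0, 0], [-1, 0, 0, 0, 0, 0, 0]])

```text
time_s: 48.55
eef_pos: [553.5, -36.7, 19.5]
ee_rot: [-0.031, 0.839, 0.042, 0.542]
force: [0.6, 0.4, -1.1]
grip_width: 0.945
grip_force: 0.8
```

send_rows(targets=[[-1, 0, 0, 0, 0, 0, 0], [-1, 0.0, 0.0, -0.023, 0.0, 0.0, 0.0], [-1, 0.0, 0.0, -0.024, 0.0, 0.0, 0.0], [-1, 0.0, 0.0, -0.023, 0.0, 0.0, 0.0], [-1, 0.03, 0, -0.015, 0, -0.05, 0], [-1, 0.03, 0, -0.015, 0, -0.08, 0], [-1, 0.03, 0, -0.01, 0, -0.08, 0], [-1, 0.01, 0, 0, 0, -0.08, 0], [-1, 0, 0, 0, 0, -0.08, 0], [-1, 0, 0, 0, 0, -0.08, 0]])

```text
time_s: 49.8
eef_pos: [500.1, -38.2, 134.8]
ee_rot: [-0.032, 0.931, 0.054, 0.359]
force: [-0.2, 0.3, 0.5]
grip_width: 0.996
grip_force: 0.0
```

```bash
python3 - <<'E'
from look import *
T,R=now();print(T-D*R[:,2],R[:,2],ctrl.sense()['joints'])
plan([(460,-45,170,.1,-.1,-1,0,1)],wmax=.09)
E
```

```text
[482.799 -40.711 153.985] [ 0.666  0.098 -0.74 ] [-0.597  0.032  2.249  1.09   0.539 -0.021]
[[-1,-0.003,0.0,-0.003,0.0,-0.08,0.0],[-1,-0.003,0.0,-0.003,-0.01,-0.09,0.0],[-1,-0.003,0.001,-0.002,0.0,-0.08,0.0],[-1,-0.004,0.0,-0.003,0.0,-0.09,0.01],[-1,-0.003,0.0,-0.002,0.0,-0.08,0.0],[-1,-0.004,0.0,-0.003,-0.01,-0.08,0.0],[-1,-0.004,0.0,-0.002,0.0,-0.09,0.0],[-1,-0.004,0.001,-0.002,0.0,-0.08,0.0],[-1,-0.005,0.0,-0.002,0.0,-0.08,0.0],[-1,-0.004,0.0,-0.001,-0.01,-0.09,0.01]]
[[-1,0,0,0,0,0,0],[-1,0,0,0,0,0,0],[-1,0,0,0,0,0,0],[-1,0,0,0,0,0,0],[-1,0,0,0,0,0,0],[-1,0,0,0,0,0,0],[-1,0,0,0,0,0,0],[-1,0,0,0,0,0,0],[-1,0,0,0,0,0,0],[-1,0,0,0,0,0,0]]
```

send_rows(targets=[[-1, -0.003, 0.0, -0.003, 0.0, -0.08, 0.0], [-1, -0.003, 0.0, -0.003, -0.01, -0.09, 0.0], [-1, -0.003, 0.001, -0.002, 0.0, -0.08, 0.0], [-1, -0.004, 0.0, -0.003, 0.0, -0.09, 0.01], [-1, -0.003, 0.0, -0.002, 0.0, -0.08, 0.0], [-1, -0.004, 0.0, -0.003, -0.01, -0.08, 0.0], [-1, -0.004, 0.0, -0.002, 0.0, -0.09, 0.0], [-1, -0.004, 0.001, -0.002, 0.0, -0.08, 0.0], [-1, -0.005, 0.0, -0.002, 0.0, -0.08, 0.0], [-1, -0.004, 0.0, -0.001, -0.01, -0.09, 0.01]])

```text
time_s: 51.05
eef_pos: [457.2, -45.2, 143.3]
ee_rot: [0.004, 0.998, 0.048, -0.052]
force: [-1.5, -0.4, 0.7]
grip_width: 1.0
grip_force: 0.0
```

```bash
python3 - <<'E'
from look import *
T,R=now();print(T-D*R[:,2],R[:,2])
for th in(232,238,244): look((531,-40),.1,'side',('wrist',),{'wrist':th})
E
```

```text
[459.917 -44.862 169.13 ] [-0.103 -0.013 -0.995]
wrist [340.681 166.437] [  85   67 4051] [497.635 -55.695  -0.075] 0.11536833192209994
wrist [340.22  165.259] [  85   65 3991] [497.722 -55.18   -0.081] 0.1294964028776978
wrist [340.79  166.443] [  83   64 3892] [497.608 -55.223  -0.112] 0.14094102618692783
```

```bash
python3 - <<'E'
from look import *
w=cap('wrist','w7.png')
cv2.imwrite('pics/v7.png',np.hstack([cv2.imread('pics/w7.png')[40:300,160:560]]*1))
for k in('up','down','side'): look((510,-50),.1,k,('wrist',))
p=w; h=cv2.cvtColor(p['img'],cv2.COLOR_RGB2HSV);m=((h[...,0]>22)&(h[...,0]<35)&(h[...,1]>150)&(h[...,2]>120))
n,l,st,c=cv2.connectedComponentsWithStats(m.astype(np.uint8));print([(c[i].round(),st[i,2:]) for i in range(1,n) if st[i,4]>30])
E
```

```text
wrist [340.991 166.417] [  85   66 4001] [492.649 -55.089  -0.077] 0.19128565846033607
wrist [340.854 166.191] [  85   66 4002] [492.548 -55.399  -0.099] 0.18229166666666663
wrist [340.692 166.056] [  85   66 4001] [497.774 -55.337  -0.078] 0.11884984025559109
[]
```

View pics/v7.png

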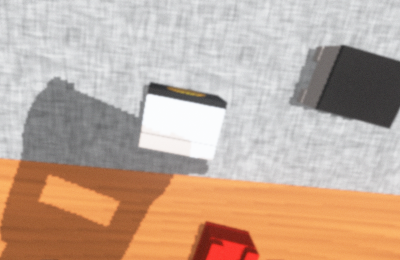

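The third block is on its side at about (182,121) in the crop, and yellow paint shows on its seat, so it is marked. I'll locate it from its seat edge.

```bash
python3 - <<'E'
from look import *
w=cap('wrist')
for thr in (238,):
    m=cv2.morphologyEx(wmask(w,thr),cv2.MORPH_CLOSE,np.ones((7,7),np.uint8));
a=atz(w,(305,133),49);b=atz(w,(383,146),49);d=b-a;print(a,b,np.linalg.norm(d))
yaw=np.arctan2(d[1],d[0])+np.pi/2;h=np.array([np.cos(yaw),np.sin(yaw)]);c=(a+b)[:2]/2-18*h;print(c,yaw)
q=hullmask(w,c[0],c[1],26,yaw,'side')
im=cv2.cvtColor(w['img'],cv2.COLOR_RGB2BGR);cs,_=cv2.findContours(q,0,1);cv2.drawContours(im,cs,-1,(0,0,255),1)
cv2.imwrite('pics/v8.png',cv2.resize(im[90:230,240:440],(600,420)))
E
```

```text
[519.751 -25.962  49.   ] [516.048 -85.251  49.   ] 59.404790818021304
[499.934 -54.485] -0.062370407442381426
```

View pics/v8.png

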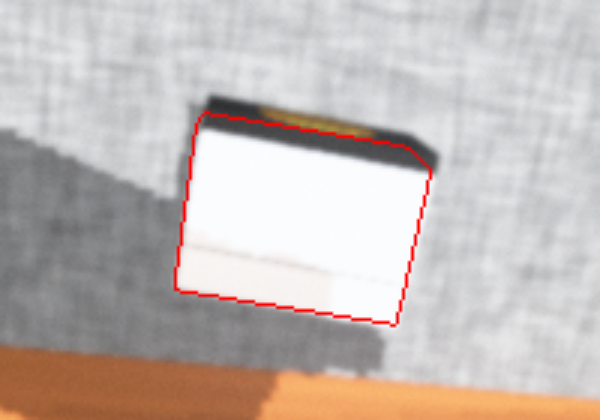

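The outline matches on the left, right and near edges, so the block is at (500, −54.5) with yaw −0.06.

```bash
python3 - <<'E'
from look import *
go((500,-54.5),-.06,(535,-40),.1)
E
```

```text
[[-1,0.031,0.008,0.025,0.02,-0.08,0.08],[-1,0.034,0.006,0.023,0.01,-0.07,0.07],[-1,0.0,0.0,0.028,0.0,0.0,0.0],[-1,0.0,0.0,0.028,0.0,0.0,0.0],[-1,0.0,0.0,0.029,0.0,0.0,0.0],[1,0.0,0.0,0.0,0.0,0.0,0.0],[1,0,0,0,0,0,0],[1,0,0,0,0,0,0],[1,0,0,0,0,0,0],[1,0,0,0,0,0,0]]
[501.285 -55.012  29.448] 

[[1,-0.01,0.0,-0.039,0.0,0.0,0.0],[1,-0.01,0.0,-0.039,0.0,0.0,0.0],[1,0.004,-0.001,0.0,0.0,0.07,-0.01],[1,0.003,-0.001,0.001,0.01,0.08,-0.01],[1,0.004,-0.001,0.001,0.0,0.07,0.0],[1,0.003,-0.001,0.001,0.01,0.07,-0.01],[1,0.004,-0.001,0.001,0.0,0.08,-0.01],[1,0.003,-0.001,0.001,0.0,0.07,-0.01],[1,0.003,0.0,0.001,0.01,0.07,-0.01],[1,0.004,-0.001,0.001,0.0,0.08,0.0]]
[[1,0.003,-0.001,0.001,0.0,0.07,-0.01],[1,0.003,-0.001,0.002,0.01,0.08,-0.01],[1,0.003,-0.001,0.001,0.0,0.07,-0.01],[1,0.002,-0.001,0.002,0.01,0.07,-0.01],[1,0.003,0.0,0.002,0.0,0.08,0.0],[1,0.003,-0.001,0.001,0.0,0.07,-0.01],[1,0.002,-0.001,0.002,0.01,0.07,-0.01],[1,0.002,-0.001,0.002,0.0,0.08,-0.01],[1,0.002,0.0,0.002,0.01,0.07,-0.01],[1,0.002,-0.001,0.001,0.0,0.07,0.0]]
[[1,0.002,-0.001,0.002,0.0,0.08,-0.01],[1,0,0,0,0,0,0],[1,0,0,0,0,0,0],[1,0,0,0,0,0,0],[1,0,0,0,0,0,0],[1,0,0,0,0,0,0],[1,0,0,0,0,0,0],[1,0,0,0,0,0,0],[1,0,0,0,0,0,0],[1,0,0,0,0,0,0]]
```

send_rows(targets=[[-1, 0.031, 0.008, 0.025, 0.02, -0.08, 0.08], [-1, 0.034, 0.006, 0.023, 0.01, -0.07, 0.07], [-1, 0.0, 0.0, 0.028, 0.0, 0.0, 0.0], [-1, 0.0, 0.0, 0.028, 0.0, 0.0, 0.0], [-1, 0.0, 0.0, 0.029, 0.0, 0.0, 0.0], [1, 0.0, 0.0, 0.0, 0.0, 0.0, 0.0], [1, 0, 0, 0, 0, 0, 0], [1, 0, 0, 0, 0, 0, 0], [1, 0, 0, 0, 0, 0, 0], [1, 0, 0, 0, 0, 0, 0]])

```text
time_s: 52.7
eef_pos: [496.4, -55.0, 5.6]
ee_rot: [-0.003, 0.992, -0.028, -0.123]
force: [1.6, -0.4, 5.9]
grip_width: 0.665
grip_force: 64.7
```

send_rows(targets=[[1, -0.01, 0.0, -0.039, 0.0, 0.0, 0.0], [1, -0.01, 0.0, -0.039, 0.0, 0.0, 0.0], [1, 0.004, -0.001, 0.0, 0.0, 0.07, -0.01], [1, 0.003, -0.001, 0.001, 0.01, 0.08, -0.01], [1, 0.004, -0.001, 0.001, 0.0, 0.07, 0.0], [1, 0.003, -0.001, 0.001, 0.01, 0.07, -0.01], [1, 0.004, -0.001, 0.001, 0.0, 0.08, -0.01], [1, 0.003, -0.001, 0.001, 0.0, 0.07, -0.01], [1, 0.003, 0.0, 0.001, 0.01, 0.07, -0.01], [1, 0.004, -0.001, 0.001, 0.0, 0.08, 0.0]])

```text
time_s: 53.95
eef_pos: [523.3, -48.5, 78.4]
ee_rot: [-0.014, 0.985, -0.0, 0.171]
force: [0.4, -0.1, -1.2]
grip_width: 0.666
grip_force: 64.6
```

send_rows(targets=[[1, 0.003, -0.001, 0.001, 0.0, 0.07, -0.01], [1, 0.003, -0.001, 0.002, 0.01, 0.08, -0.01], [1, 0.003, -0.001, 0.001, 0.0, 0.07, -0.01], [1, 0.002, -0.001, 0.002, 0.01, 0.07, -0.01], [1, 0.003, 0.0, 0.002, 0.0, 0.08, 0.0], [1, 0.003, -0.001, 0.001, 0.0, 0.07, -0.01], [1, 0.002, -0.001, 0.002, 0.01, 0.07, -0.01], [1, 0.002, -0.001, 0.002, 0.0, 0.08, -0.01], [1, 0.002, 0.0, 0.002, 0.01, 0.07, -0.01], [1, 0.002, -0.001, 0.001, 0.0, 0.07, 0.0]])

```text
time_s: 55.2
eef_pos: [551.5, -37.7, 80.4]
ee_rot: [-0.03, 0.866, 0.037, 0.498]
force: [0.7, 0.5, -1.8]
grip_width: 0.666
grip_force: 64.9
```

```bash
python3 - <<'E'
from look import *
T,R=now();print(T-D*R[:,2],R[:,2],ctrl.sense()['joints'])
w=flip_place((535,-353,30),-.185,(535,-40),.1)[1:]
plan(w,wmax=.1)
E
```

```text
[529.165 -40.074  93.512] [ 0.86   0.09  -0.503] [-0.599  0.382  2.356  2.204  0.766 -1.178]
[[1,0.001,0.0,0.001,0.0,0.05,-0.01],[1,0.002,0.001,0.001,0.0,0.06,-0.01],[1,-0.018,0.0,0.008,0.0,0.0,0.0],[1,-0.019,0.0,0.008,0.0,0.0,0.0],[1,-0.018,-0.001,0.009,0.0,0.0,0.0],[1,0,0,0,0,0,0],[1,0,0,0,0,0,0],[-1,0.0,0.0,0.0,0.0,0.0,0.0],[-1,0,0,0,0,0,0],[-1,0,0,0,0,0,0]]
[[-1,0,0,0,0,0,0],[-1,0,0,0,0,0,0],[-1,0.0,0.0,-0.023,0.0,0.0,0.0],[-1,0.0,0.0,-0.024,0.0,0.0,0.0],[-1,0.0,0.0,-0.023,0.0,0.0,0.0],[-1,0,0,0,0,0,0],[-1,0,0,0,0,0,0],[-1,0,0,0,0,0,0],[-1,0,0,0,0,0,0],[-1,0,0,0,0,0,0]]
```

send_rows(targets=[[1, 0.001, 0.0, 0.001, 0.0, 0.05, -0.01], [1, 0.002, 0.001, 0.001, 0.0, 0.06, -0.01], [1, -0.018, 0.0, 0.008, 0.0, 0.0, 0.0], [1, -0.019, 0.0, 0.008, 0.0, 0.0, 0.0], [1, -0.018, -0.001, 0.009, 0.0, 0.0, 0.0], [1, 0, 0, 0, 0, 0, 0], [-1, 0, 0, 0, 0, 0, 0], [-1, 0.0, 0.0, 0.0, 0.0, 0.0, 0.0], [-1, 0, 0, 0, 0, 0, 0], [-1, 0, 0, 0, 0, 0, 0]])

```text
time_s: 56.45
eef_pos: [554.9, -36.9, 21.4]
ee_rot: [-0.028, 0.838, 0.044, 0.544]
force: [0.8, -0.5, -0.2]
grip_width: 0.999
grip_force: 0.0
```

send_rows(targets=[[-1, 0, 0, 0, 0, 0, 0], [-1, 0.0, 0.0, -0.023, 0.0, 0.0, 0.0], [-1, 0.0, 0.0, -0.024, 0.0, 0.0, 0.0], [-1, 0.0, 0.0, -0.023, 0.0, 0.0, 0.0], [-1, 0.03, 0, -0.015, 0, -0.05, 0], [-1, 0.03, 0, -0.015, 0, -0.08, 0], [-1, 0.03, 0, -0.01, 0, -0.08, 0], [-1, 0.01, 0, 0, 0, -0.08, 0], [-1, 0, 0, 0, 0, -0.08, 0], [-1, 0, 0, 0, 0, -0.08, 0]])

```text
time_s: 57.7
eef_pos: [500.8, -37.6, 136.0]
ee_rot: [-0.029, 0.931, 0.055, 0.36]
force: [0.1, -0.1, -0.9]
grip_width: 0.994
grip_force: 0.0
```

send_rows(targets=[[-1, -0.003, 0.0, -0.003, 0.0, -0.08, 0.0], [-1, -0.003, 0.0, -0.003, -0.01, -0.09, 0.0], [-1, -0.003, 0.001, -0.002, 0.0, -0.08, 0.0], [-1, -0.004, 0.0, -0.003, 0.0, -0.09, 0.01], [-1, -0.003, 0.0, -0.002, 0.0, -0.08, 0.0], [-1, -0.004, 0.0, -0.003, -0.01, -0.08, 0.0], [-1, -0.004, 0.0, -0.002, 0.0, -0.09, 0.0], [-1, -0.004, 0.001, -0.002, 0.0, -0.08, 0.0], [-1, -0.005, 0.0, -0.002, 0.0, -0.08, 0.0], [-1, -0.004, 0.0, -0.001, -0.01, -0.09, 0.01]])

```text
time_s: 58.95
eef_pos: [458.0, -44.6, 144.5]
ee_rot: [0.007, 0.998, 0.048, -0.051]
force: [-0.3, -0.7, -0.5]
grip_width: 0.998
grip_force: 0.0
```

```bash
python3 - <<'E'
from look import *
T,R=now();print(T-D*R[:,2],R[:,2])
w=cap('wrist','w9.png');cv2.imwrite('pics/v9.png',cv2.imread('pics/w9.png'))
h=cv2.cvtColor(w['img'],cv2.COLOR_RGB2HSV);m=((h[...,0]>18)&(h[...,0]<38)&(h[...,1]>130)&(h[...,2]>100))
n,l,st,c=cv2.connectedComponentsWithStats(m.astype(np.uint8))
for i in range(1,n):
    if st[i,4]>100: print(c[i],st[i,2:],atz(w,c[i],49))
d=(h[...,2]<75).astype(np.uint8)
n,l,st,c=cv2.connectedComponentsWithStats(d)
for i in range(1,n):
    if st[i,4]>500:
        r=cv2.minAreaRect(np.argwhere(l==i)[:,::-1].astype(np.float32));print(c[i],st[i],[atz(w,q,49).round(1)[:2] for q in cv2.boxPoints(r)])
E
```

```text
[460.609 -44.116 170.375] [-0.1   -0.018 -0.995]
[322.562 121.907] [  46   49 1778] [529.168 -38.304  49.   ]
[522.817 126.986] [ 475   88   99   78 4856] [array([ 521.6, -154.9]), array([ 565.3, -155.8]), array([ 555.8, -220.2]), array([ 510.2, -223.8])]
[321.238 120.382] [ 282   91   81   63 2814] [array([547.2,  -7.5]), array([552.8, -64.3]), array([509.6, -70.5]), array([503.8,  -9.7])]
[577.119 312.61 ] [564 292  28  42 538] [array([ 365.8, -282.3]), array([ 406. , -279.2]), array([ 400.6, -299.5]), array([ 359.7, -303.6])]
[320.549 421.805] [    0   301   640   179 58366] [array([347.4, 238.1]), array([ 400.6, -344.7]), array([ 154. , -462.7]), array([ 90.1, 304.8])]
```

View pics/v9.png

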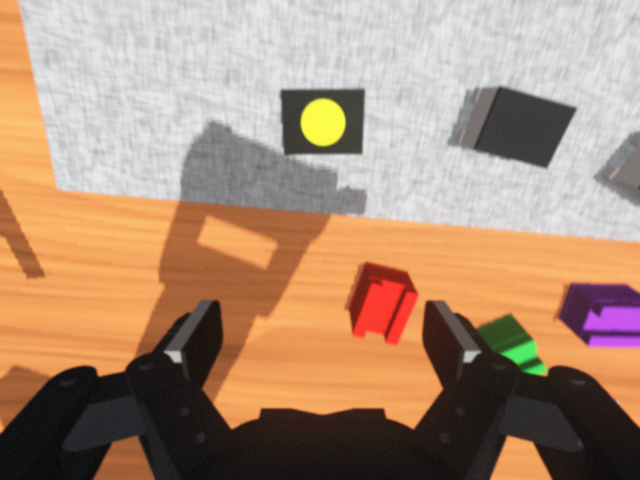

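The flipped block at (323,122) shows the full yellow disc. It goes into the box, held tool-down.

```bash
python3 - <<'E'
from look import *
c=(529,-38.3);y=.09
P=plan([(*c,110,y,0,-1,0),(*c,30,y,0,-1,3),(*c,30,y,0,1,1,3)]);print()
P=plan([(*c,150,y,0,1,3),(532,365,150,.05,0,1,0,1)],P)
print(P[0]-D*P[1][:,2])
P=plan([(532,365,35,.05,0,1,5,2),(532,365,35,.05,0,-.7,1,3),(532,365,160,.05,0,-.7,4)],P)
E
```

```text
[[-1,0.038,0.0,0.026,0.0,0.05,0.0],[-1,0.037,0.0,0.029,0.01,0.05,0.01],[-1,0.0,0.0,0.027,0.0,0.0,0.0],[-1,0.0,0.0,0.026,0.0,0.0,0.0],[-1,0.001,0.0,0.027,0.0,0.0,0.0],[1,0.0,0.0,0.0,0.0,0.0,0.0],[1,0,0,0,0,0,0],[1,0,0,0,0,0,0],[1,0,0,0,0,0,0],[1,0,0,0,0,0,0]]

[[1,0.0,0.0,-0.04,0.0,0.0,0.0],[1,-0.001,0.0,-0.04,0.0,0.0,0.0],[1,0.0,0.0,-0.04,0.0,0.0,0.0],[1,0.004,-0.045,0.0,0.0,0.0,0.0],[1,0.004,-0.044,0.0,0.0,0.0,0.01],[1,0.004,-0.045,0.0,0.0,0.0,0.0],[1,0.004,-0.045,0.0,0.0,0.0,0.01],[1,0.003,-0.044,0.0,0.0,0.0,0.0],[1,0.003,-0.045,0.0,0.0,0.0,0.0],[1,0.004,-0.045,0.0,0.0,0.0,0.01]]
[[1,0.002,-0.044,0.0,0.0,0.0,0.0],[1,0.003,-0.045,0.0,0.0,0.0,0.01],[1,0,0,0,0,0,0],[1,0,0,0,0,0,0],[1,0,0,0,0,0,0],[1,0,0,0,0,0,0],[1,0,0,0,0,0,0],[1,0,0,0,0,0,0],[1,0,0,0,0,0,0],[1,0,0,0,0,0,0]]
[531.832 364.855 149.585]
[[1,0.0,0.0,0.023,0.0,0.0,0.0],[1,0.0,0.0,0.023,0.0,0.0,0.0],[1,0.001,0.0,0.023,0.0,0.0,0.0],[1,0.0,0.0,0.023,0.0,0.0,0.0],[1,0.0,0.0,0.023,0.0,0.0,0.0],[1,0,0,0,0,0,0],[1,0,0,0,0,0,0],[-0.7,0.0,0.0,0.0,0.0,0.0,0.0],[-0.7,0,0,0,0,0,0],[-0.7,0,0,0,0,0,0]]
[[-0.7,0,0,0,0,0,0],[-0.7,0.0,0.0,-0.031,0.0,0.0,0.0],[-0.7,0.0,0.0,-0.032,0.0,0.0,0.0],[-0.7,-0.001,0.0,-0.031,0.0,0.0,0.0],[-0.7,0.0,0.0,-0.031,0.0,0.0,0.0],[-0.7,0,0,0,0,0,0],[-0.7,0,0,0,0,0,0],[-0.7,0,0,0,0,0,0],[-0.7,0,0,0,0,0,0],[-0.7,0,0,0,0,0,0]]
```

send_rows(targets=[[-1, 0.038, 0.0, 0.026, 0.0, 0.05, 0.0], [-1, 0.037, 0.0, 0.029, 0.01, 0.05, 0.01], [-1, 0.0, 0.0, 0.027, 0.0, 0.0, 0.0], [-1, 0.0, 0.0, 0.026, 0.0, 0.0, 0.0], [-1, 0.001, 0.0, 0.027, 0.0, 0.0, 0.0], [1, 0.0, 0.0, 0.0, 0.0, 0.0, 0.0], [1, 0, 0, 0, 0, 0, 0], [1, 0, 0, 0, 0, 0, 0], [1, 0, 0, 0, 0, 0, 0], [1, 0, 0, 0, 0, 0, 0]], squeeze=80)

```text
time_s: 60.25
eef_pos: [530.7, -38.1, 5.7]
ee_rot: [-0.0, 0.999, 0.043, 0.002]
force: [-3.0, 0.8, 7.7]
grip_width: 0.647
grip_force: 83.4
```

send_rows(targets=[[1, 0.0, 0.0, -0.04, 0.0, 0.0, 0.0], [1, -0.001, 0.0, -0.04, 0.0, 0.0, 0.0], [1, 0.0, 0.0, -0.04, 0.0, 0.0, 0.0], [1, 0.004, -0.045, 0.0, 0.0, 0.0, 0.0], [1, 0.004, -0.044, 0.0, 0.0, 0.0, 0.01], [1, 0.004, -0.045, 0.0, 0.0, 0.0, 0.0], [1, 0.004, -0.045, 0.0, 0.0, 0.0, 0.01], [1, 0.003, -0.044, 0.0, 0.0, 0.0, 0.0], [1, 0.003, -0.045, 0.0, 0.0, 0.0, 0.0], [1, 0.004, -0.045, 0.0, 0.0, 0.0, 0.01]])

```text
time_s: 61.5
eef_pos: [531.4, 277.3, 125.4]
ee_rot: [-0.001, 1.0, 0.028, 0.001]
force: [1.1, -1.1, -2.0]
grip_width: 0.64
grip_force: 84.5
```

send_rows(targets=[[1, 0.002, -0.044, 0.0, 0.0, 0.0, 0.0], [1, 0.003, -0.045, 0.0, 0.0, 0.0, 0.01], [1, 0, 0, 0, 0, 0, 0], [1, 0, 0, 0, 0, 0, 0], [1, 0, 0, 0, 0, 0, 0], [1, 0, 0, 0, 0, 0, 0], [1, 0, 0, 0, 0, 0, 0], [1, 0, 0, 0, 0, 0, 0], [1, 0, 0, 0, 0, 0, 0], [1, 0, 0, 0, 0, 0, 0]])

```text
time_s: 62.75
eef_pos: [531.4, 365.0, 124.7]
ee_rot: [-0.001, 1.0, 0.023, 0.001]
force: [-0.2, 0.3, -1.7]
grip_width: 0.644
grip_force: 84.6
```

```bash
python3 - <<'E'
from look import *
T,R=now();print(T-D*R[:,2],R[:,2])
t=cap('top','t5.png');s=cap('side','s5.png')
h=cv2.cvtColor(t['img'],cv2.COLOR_RGB2HSV)
for q in('qbox','bar_hinge','bar_grip'):
  print(q,[(d['point'],d['score']) for p in(t,s) for d in ctrl.landmark_of(q,p)[:1]])
cv2.imwrite('pics/v10.png',np.hstack([cv2.resize(cv2.imread('pics/t5.png')[200:360,60:260],(400,320)),cv2.resize(cv2.imread('pics/s5.png')[240:480,200:500],(400,320))]))
P=plan([(532,365,35,.05,0,1,5,2),(532,365,35,.05,0,-.7,1,3),(532,365,160,.05,0,-.7,4)])
E
```

```text
[531.382 364.943 150.746] [ 0.001  0.002 -1.   ]
qbox [([134.1, 268.8], 0.77), ([322.4, 418.6], 0.61)]
bar_hinge [([163.6, 262.7], 0.62), ([323.8, 354.9], 0.65)]
bar_grip [([170.3, 316.9], 0.58), ([392.9, 331.8], 0.62)]
[[1,0.0,0.0,0.023,0.0,0.0,0.0],[1,0.0,0.0,0.023,0.0,0.0,0.0],[1,0.0,0.0,0.023,0.0,0.0,0.0],[1,0.0,0.0,0.024,0.0,0.0,0.0],[1,0.0,0.0,0.023,0.0,0.0,0.0],[1,0,0,0,0,0,0],[1,0,0,0,0,0,0],[-0.7,0.0,0.0,0.0,0.0,0.0,0.0],[-0.7,0,0,0,0,0,0],[-0.7,0,0,0,0,0,0]]
[[-0.7,0,0,0,0,0,0],[-0.7,0.0,0.0,-0.031,0.0,0.0,0.0],[-0.7,0.0,0.0,-0.032,0.0,0.0,0.0],[-0.7,0.0,0.0,-0.031,0.0,0.0,0.0],[-0.7,0.001,0.0,-0.031,0.0,0.0,0.0],[-0.7,0,0,0,0,0,0],[-0.7,0,0,0,0,0,0],[-0.7,0,0,0,0,0,0],[-0.7,0,0,0,0,0,0],[-0.7,0,0,0,0,0,0]]
```

View pics/v10.png

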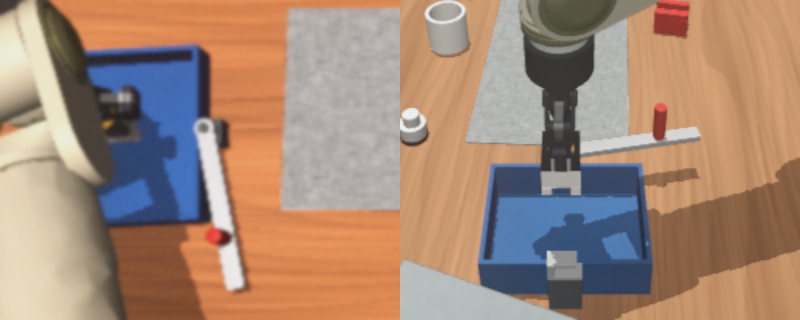

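The carried block hangs over the blue box and the bar is clear of the mouth: grip at about (217,237) in the left crop and (660,120) in the right. Lowering it.

send_rows(targets=[[1, 0.0, 0.0, 0.023, 0.0, 0.0, 0.0], [1, 0.0, 0.0, 0.023, 0.0, 0.0, 0.0], [1, 0.0, 0.0, 0.023, 0.0, 0.0, 0.0], [1, 0.0, 0.0, 0.024, 0.0, 0.0, 0.0], [1, 0.0, 0.0, 0.023, 0.0, 0.0, 0.0], [1, 0, 0, 0, 0, 0, 0], [1, 0, 0, 0, 0, 0, 0], [-0.7, 0.0, 0.0, 0.0, 0.0, 0.0, 0.0], [-0.7, 0, 0, 0, 0, 0, 0], [-0.7, 0, 0, 0, 0, 0, 0]])

```text
time_s: 64.4
eef_pos: [531.8, 365.2, 9.2]
ee_rot: [-0.001, 1.0, 0.023, 0.001]
force: [-0.2, 0.2, -1.0]
grip_width: 0.853
grip_force: 0.0
```

send_rows(targets=[[-0.7, 0, 0, 0, 0, 0, 0], [-0.7, 0.0, 0.0, -0.031, 0.0, 0.0, 0.0], [-0.7, 0.0, 0.0, -0.032, 0.0, 0.0, 0.0], [-0.7, 0.0, 0.0, -0.031, 0.0, 0.0, 0.0], [-0.7, 0.001, 0.0, -0.031, 0.0, 0.0, 0.0], [-0.7, 0, 0, -0.04, 0, 0, 0], [-0.7, -0.04, 0.02, 0, 0, 0, 0], [-0.7, -0.04, 0.03, 0, 0, 0, 0], [-0.7, -0.04, 0.03, 0, 0, 0, 0], [-0.7, 0, 0, 0, 0, 0, 0]])

```text
time_s: 65.65
eef_pos: [414.0, 278.2, 173.7]
ee_rot: [-0.001, 1.0, 0.023, 0.0]
force: [0.7, -0.2, 0.5]
grip_width: 0.852
grip_force: 0.0
```

```bash
cat > yel.py <<'E'
from look import *
def yel(p,z):
    h=cv2.cvtColor(p['img'],cv2.COLOR_RGB2HSV);m=((h[...,0]>22)&(h[...,0]<38)&(h[...,1]>150)&(h[...,2]>100))
    n,l,st,c=cv2.connectedComponentsWithStats(m.astype(np.uint8))
    return [(c[i].round(1),st[i,4],atz(p,c[i],z).round(1)[:2]) for i in range(1,n) if st[i,4]>20]
E
python3 - <<'E'
from yel import *
T,R=now();print(T,R[:,2],ctrl.sense()['joints'])
P={n:cap(n) for n in('top','side','wrist')}
for n in P: print(n,yel(P[n],52))
for q in('bar_grip','bar_hinge'):
  o=[]
  for n in P:
    d=ctrl.landmark_of(q,P[n])[:1]
    for e in d: print(q,n,e['point'],round(e['score'],2),atz(P[n],e['point'],{'bar_grip':104,'bar_hinge':70}[q])[:2]); o.append((P[n],e['point']))
  print(tri(o[:2]))
# red blobs
for n in P:
    h=cv2.cvtColor(P[n]['img'],cv2.COLOR_RGB2HSV);m=(((h[...,0]<5)|(h[...,0]>174))&(h[...,1]>170)&(h[...,2]>80))
    k,l,st,c=cv2.connectedComponentsWithStats(m.astype(np.uint8));print(n,[(c[i].round(1),st[i]) for i in range(1,k) if st[i,4]>30])
E
```

```text
[413.96  278.206 173.662] [ 0.     0.001 -1.   ] [0.356 0.272 1.607 0.001 1.262 1.88 ]
top [(array([128.2, 264.1]), np.int32(106), array([536.4, 361.7]))]
side []
wrist [(array([221.6,  73.6]), np.int32(1518), array([531.4, 366.4]))]
bar_grip top [170.4, 316.2] 0.65 [411.87  243.886]
bar_grip side [393.0, 327.4] 0.76 [408.161 237.81 ]
bar_grip wrist [364.3, 247.2] 0.76 [407.652 247.396]
[410.121 242.824 108.968]
bar_hinge top [163.5, 263.6] 0.72 [535.01 273.99]
bar_hinge side [324.6, 355.0] 0.67 [531.703 279.713]
bar_hinge wrist [333.9, 71.5] 0.88 [534.418 276.955]
[533.853 275.204  65.58 ]
top [(array([159.4, 125.9]), array([149, 120,  22,  13, 176], dtype=int32)), (array([166.5, 317.8]), array([163, 315,   8,   7,  45], dtype=int32)), (array([330.1, 338.6]), array([319, 325,  23,  28, 508], dtype=int32)), (array([485.2, 456.8]), array([474, 434,  23,  46, 472], dtype=int32))]
side [(array([485.4, 191. ]), array([470, 187,  30,   8, 107], dtype=int32)), (array([153.5, 314.5]), array([144, 290,  19,  48, 368], dtype=int32))]
wrist [(array([368.3, 259.3]), array([357, 244,  24,  28, 443], dtype=int32))]
```

The boxed block shows its yellow disc up at (531, 366). The bar hinge is at (533.5, 276.5) and the grip at (409, 245), 130 mm apart as stated, so the bar angle is about 1.81. Next I'll grasp the grip lightly and swing the bar shut.

```bash
python3 - <<'E'
from yel import *
P=plan([(409,245,150,.046,0,-.7,0),(409,245,92,.046,0,-.7,3),(409,245,92,.046,0,1,1,4)],d=0);print()
H=np.array([533.5,276.5])
W=[]
a0=1.81
for a in np.linspace(a0,.017,15)[1:]:
    q=H+130*np.array([-np.sin(a),np.cos(a)]); W.append((*q,92,.046,0,1,1))
W.append((W[-1][0]+4,W[-1][1],92,.046,0,1,2,0))
plan(W,P,d=0)
E
```

```text
[[-0.7,-0.009,0.034,0.023,0.0,0.0,0.0],[-0.7,0.0,0.0,0.019,0.0,0.0,0.0],[-0.7,0.0,0.0,0.02,0.0,0.0,0.0],[-0.7,0.0,0.0,0.019,0.0,0.0,0.0],[1,0.0,0.0,0.0,0.0,0.0,0.0],[1,0,0,0,0,0,0],[1,0,0,0,0,0,0],[1,0,0,0,0,0,0],[1,0,0,0,0,0,0],[1,0,0,0,0,0,0]]

[[1,-0.004,-0.017,0.0,0.0,0.0,0.0],[1,0.0,-0.016,0.0,0.0,0.0,0.0],[1,0.002,-0.017,0.0,0.0,0.0,0.0],[1,0.004,-0.016,0.0,0.0,0.0,0.0],[1,0.006,-0.016,0.0,0.0,0.0,0.0],[1,0.009,-0.014,0.0,0.0,0.0,0.0],[1,0.01,-0.013,0.0,0.0,0.0,0.0],[1,0.011,-0.012,0.0,0.0,0.0,0.0],[1,0.013,-0.011,0.0,0.0,0.0,0.0],[1,0.014,-0.008,0.0,0.0,0.0,0.0]]
[[1,0.016,-0.007,0.0,0.0,0.0,0.0],[1,0.015,-0.005,0.001,0.0,0.0,0.0],[1,0.017,-0.003,0.0,0.0,0.0,0.0],[1,0.017,0.0,0.0,0.0,0.0,0.0],[1,0.002,0.0,0.0,0.0,0.0,0.0],[1,0.001,0.0,0.0,0.0,0.0,0.0],[1,0,0,0,0,0,0],[1,0,0,0,0,0,0],[1,0,0,0,0,0,0],[1,0,0,0,0,0,0]]
```

send_rows(targets=[[-0.7, -0.009, 0.034, 0.023, 0.0, 0.0, 0.0], [-0.7, 0.0, 0.0, 0.019, 0.0, 0.0, 0.0], [-0.7, 0.0, 0.0, 0.02, 0.0, 0.0, 0.0], [-0.7, 0.0, 0.0, 0.019, 0.0, 0.0, 0.0], [1, 0.0, 0.0, 0.0, 0.0, 0.0, 0.0], [1, 0, 0, 0, 0, 0, 0], [1, 0, 0, 0, 0, 0, 0], [1, 0, 0, 0, 0, 0, 0], [1, 0, 0, 0, 0, 0, 0], [1, 0, 0, 0, 0, 0, 0]], squeeze=25)

```text
time_s: 67.35
eef_pos: [409.8, 245.4, 93.7]
ee_rot: [-0.001, 1.0, 0.023, 0.002]
force: [-0.3, -0.3, 7.2]
grip_width: 0.004
grip_force: 3.7
```

The fingers closed empty, so the grip's position needs checking.

```bash
python3 - <<'E'
from yel import *
s=ctrl.sense();print(s['force'],s['grip_width'],s['grip_force'])
P={n:cap(n) for n in('top','side','wrist')}
cv2.imwrite('pics/w11.png',cv2.cvtColor(P['wrist']['img'],cv2.COLOR_RGB2BGR))
for n in P:
  for q,z in(('bar_grip',104),('bar_hinge',70)):
    print(n,q,[(e['point'],round(e['score'],2),atz(P[n],e['point'],z)[:2]) for e in ctrl.landmark_of(q,P[n])[:2]])
  h=cv2.cvtColor(P[n]['img'],cv2.COLOR_RGB2HSV);m=(((h[...,0]<6)|(h[...,0]>172))&(h[...,1]>150)&(h[...,2]>60))
  k,l,st,c=cv2.connectedComponentsWithStats(m.astype(np.uint8));print([(c[i].round(1),st[i]) for i in range(1,k) if st[i,4]>20])
  print(px(P[n],[409,245,131]),px(P[n],[409,245,75]),px(P[n],[409.8,245.4,93]))
E
```

```text
[-0.335 -0.302  7.244] 0.003769352375792331 3.6522607688675635
top bar_grip [([171.8, 317.0], 0.92, array([410.112, 240.694]))]
top bar_hinge [([162.8, 261.2], 0.87, array([540.634, 275.89 ]))]
[(array([159.3, 125.9]), array([148, 119,  23,  14, 196], dtype=int32)), (array([330.1, 338.5]), array([319, 325,  23,  28, 522], dtype=int32)), (array([485.2, 456.7]), array([474, 434,  23,  46, 493], dtype=int32))]
[166.78  316.793] [172.981 318.227] [170.884 317.419]
side bar_grip [([393.6, 328.4], 0.69, array([407.18 , 240.374]))]
side bar_hinge [([327.1, 356.2], 0.94, array([526.984, 282.399]))]
[(array([153.1, 313.1]), array([144, 289,  19,  49, 578], dtype=int32)), (array([394.2, 332.6]), array([390, 323,  10,  21, 170], dtype=int32))]
[393.555 319.133] [391.83  341.601] [391.943 334.678]
wrist bar_grip [([324.9, 283.4], 0.87, array([405.914, 244.189]))]
wrist bar_hinge [([273.1, 27.3], 0.89, array([534.981, 277.508]))]
[(array([321.5, 271.8]), array([306, 255,  31,  34, 804], dtype=int32))]
[323.804 301.709] [323.574 259.061] [322.999 268.893]
```

```bash
python3 - <<'E'
from yel import *
p=cap('wrist');h=cv2.cvtColor(p['img'],cv2.COLOR_RGB2HSV)
print([px(p,[409,245+d,104]).round() for d in(-9,9)],[px(p,[409+d,245,131]).round() for d in(-9,9)])
def ch(v):
    H,S,V=v
    if (H<6 or H>172) and S>150: return 'R'
    if S>100: return 'o' if H<25 else 'b'
    return '#' if V<60 else ('+' if V<150 else '.')
for r in range(225,345,4): print(r,''.join(ch(h[r,c]) for c in range(220,430,3)))
E
```

```text
[array([340., 279.]), array([307., 277.])] [array([323., 319.]), array([325., 284.])]
225 oooooooooooooooooooooooooo...........ooooooooooooooooooooooooooooooooo
229 oooooooooooooooooooooooooo............oooooooooooooooooooooooooooooooo
233 oooooooooooooooooooooooooo............oooooooooooooooooooooooooooooooo
237 ooooooooooooooooooooooooooo...........oooooooooooooooooooooooooooooooo
241 ooooooooooooooooooooooooooo............ooooooooooooooooooooooooooooooo
245 ooooooooooooooooooooooooooo............ooooooooooooooooooooooooooooooo
249 oooooooooooooooooooooooooooo...........ooooooooooooooooooooooooooooooo
253 oooooooooooooooooooooooooooo...........ooooooooooooooooooooooooooooooo
257 oooooooooooooooooooooooooooo...oRRRRRo..oooooooooooooooooooooooooooooo
261 ooooooooooooooooooooooooooooo.oRRRRRRR+.oooooooooooooooooooooooooooooo
265 ooooooooooooooooooooooooooooo+RRRRRRRRR+oooooooooooooooooooooooooooooo
269 ooooooooooooooooooooooooooooooRRRRRRRRR+oooooooooooooooooooooooooooooo
273 ooooooooooooooooooooooooooooooRRRRRRRRR+.ooooooooooooooooooooooooooooo
277 ooooooooooooooooooooooooooooooRRRRR
[... 535 characters left out ...]
ooooooooooooooooooooooooo
309 oooooooooooooooooooooooo####+++++#o#+++++#+o+ooooooooooooooooooooooooo
313 oooooooooooooooooooooooo####+++++#o#+++++###+ooooooooooooooooooooooooo
317 oooooooooooooooooooooooo####+++++###+++++ooooooooooooooooooooooooooooo
321 oooooooooooooooooooooooo#o##+++++#oo+++++#oooooooooooooooooooooooooooo
325 ooooooooooooooooooooooo##o##+++++###+++++ooooooooooooooooooooooooooooo
329 ooooooooooooooooooooooo##o###+...+#+...+#ooooooooooooooooooooooooooooo
333 oooooooooooooooooooooo#########+.+#+.+oooooooooooooooooooooooooooooooo
337 ooooooooooooooooooooo###########++#++########ooooooooooooooooooooooooo
341 oooooooo##oooooooooo##################ooo####ooooooooooooooooooooooooo
```

```bash
python3 - <<'E'
from yel import *
p=cap('side');h=cv2.cvtColor(p['img'],cv2.COLOR_RGB2HSV)
def ch(v):
    H,S,V=v
    if (H<6 or H>172) and S>150: return 'R'
    if S>100: return 'o' if H<25 else 'b'
    return '#' if V<60 else ('+' if V<150 else '.')
for r in range(285,360,2): print(r,''.join(ch(h[r,c]) for c in range(365,440,1)))
for X in([409.8,245.4,93.7],[409.8,245.4,119.7],[403,245,131],[403,245,75]): print(X,px(p,X).round())
s=ctrl.sense();print(s['joints'],s['eef_pos'])
E
```

```text
285 .......oooooooooooooo+++++###++++++++++++++++oooooooooooooooooooooooooooooo
287 .......ooooooooooooooo++++###++++++++++++++oooooooooooooooooooooooooooooooo
289 .......ooooooooooooooo++++#####++++++++++++oooooooooooooooooooooooooooooooo
291 .......ooooooooooooooo+++++####++++++++#+++oooooooooooooooooooooooooooooooo
293 .......ooooooooooooooo++++++++++++++++++++ooooooooooooooooooooooooooooooooo
295 .......oooooooooooooooo+++++++++++++++++++ooooooooooooooooooooooooooooooooo
297 .......oooooooooooooooo+++++++++++++++++++ooooooooooooooooooooooooooooooooo
299 .......ooooooooooooooooo+++++++++++++++++++oooooooooooooooooooooooooooooooo
301 .......ooooooooooooooooo++++++++++++++++++++ooooooooooooooooooooooooooooooo
303 .......ooooooooooooooooo++#+++++++++++++++++ooooooooooooooooooooooooooooooo
305 .......ooooooooooooooooo+###+++++++++++++++oooooooooooooooooooooooooooooooo
307 .......ooooooooooooooooo++##++++++++++++++ooooooooooooooooooooooooooooooooo
309 .......oooooooooooooooo.++++++++++++++#+ooooooooooooooooooooooooooooooooooo
311 .......oooooooooooooooo++++++++++++++ooooooooooooooooooo
[... 1425 characters left out ...]
+....ooooooooooooooooooooooooooooo
349 ...........+++++++++++++++++....ooooooooooooooooooooooooooooooooooooooooooo
351 +++++++++++++++...o.ooooooooooooooooooooooooooooooooooooooooooooooooooooooo
353 +....o.oooooooooooooooooooooooooooooooooooooooooooooooooooooooooooooooooooo
355 ooooooooooooooooooooooooooooooooooooooooooooooooooooooooooooooooooooooooooo
357 ooooooooooooooooooooooooooooooooooooooooooooooooooooooooooooooooooooooooooo
359 ooooooooooooooooooooooooooooooooooooooooooooooooooooooooooooooooooooooooooo
[409.8, 245.4, 93.7] [392. 334.]
[409.8, 245.4, 119.7] [393. 324.]
[403, 245, 131] [397. 319.]
[403, 245, 75] [395. 342.]
[0.293 0.317 1.776 0.001 1.044 1.817] [409.822 245.391  93.664]
```

The views show the fingertips ending about 30 mm higher than the TCP number suggests, closed just over the top of the grip. I'll open and go 14 mm lower, still above the bar, then close again.

send_rows(targets=[[-0.5, 0, 0, 0, 0, 0, 0], [-0.5, 0, 0, -0.01, 0, 0, 0], [-0.5, 0, 0, 0, 0, 0, 0], [-0.5, -0.004, 0, 0.012, 0, 0, 0], [-0.5, 0, 0, 0.012, 0, 0, 0], [1, 0, 0, 0, 0, 0, 0], [1, 0, 0, 0, 0, 0, 0], [1, 0, 0, 0, 0, 0, 0], [1, 0, 0, 0, 0, 0, 0], [1, 0, 0, 0, 0, 0, 0]], squeeze=25)

```text
time_s: 69.15
eef_pos: [405.2, 245.1, 78.6]
ee_rot: [-0.001, 1.0, 0.023, 0.001]
force: [1.0, 0.4, 2.2]
grip_width: 0.195
grip_force: 24.5
```

Gripped: opening 0.195 matches an 18 mm grip. Now the swing.

```bash
python3 - <<'E'
from yel import *
H=np.array([532,276.]);T,R=now();v=T[:2]-H;a0=np.arctan2(-v[0],v[1]);r=np.hypot(*v);print(a0,r)
W=[]
for a in np.linspace(a0,.017,19)[1:]:
    q=H+r*np.array([-np.sin(a),np.cos(a)]); W.append((*q,78.6,.046,0,1,1))
plan(W,d=0)
E
```

```text
1.8095309757959621 130.54330968083647
[[1,-0.002,-0.013,0.0,0.0,0.0,0.0],[1,0.0,-0.013,0.0,0.0,0.0,0.0],[1,0.0,-0.013,0.0,0.0,0.0,0.0],[1,0.002,-0.013,0.0,0.0,0.0,0.0],[1,0.004,-0.012,0.0,0.0,0.0,0.0],[1,0.004,-0.012,0.0,0.0,0.0,0.0],[1,0.006,-0.012,0.0,0.0,0.0,0.0],[1,0.007,-0.011,0.0,0.0,0.0,0.0],[1,0.008,-0.01,0.0,0.0,0.0,0.0],[1,0.009,-0.01,0.0,0.0,0.0,0.0]]
[[1,0.009,-0.008,0.0,0.0,0.0,0.0],[1,0.011,-0.008,0.0,0.0,0.0,0.0],[1,0.011,-0.006,0.0,0.0,0.0,0.0],[1,0.012,-0.006,0.0,0.0,0.0,0.0],[1,0.012,-0.004,0.0,0.0,0.0,0.0],[1,0.013,-0.003,0.001,0.0,0.0,0.0],[1,0.013,-0.001,0.0,0.0,0.0,0.0],[1,0.013,0.0,0.0,0.0,0.0,0.0],[1,0,0,0,0,0,0],[1,0,0,0,0,0,0]]
```

send_rows(targets=[[1, -0.002, -0.013, 0.0, 0.0, 0.0, 0.0], [1, 0.0, -0.013, 0.0, 0.0, 0.0, 0.0], [1, 0.0, -0.013, 0.0, 0.0, 0.0, 0.0], [1, 0.002, -0.013, 0.0, 0.0, 0.0, 0.0], [1, 0.004, -0.012, 0.0, 0.0, 0.0, 0.0], [1, 0.004, -0.012, 0.0, 0.0, 0.0, 0.0], [1, 0.006, -0.012, 0.0, 0.0, 0.0, 0.0], [1, 0.007, -0.011, 0.0, 0.0, 0.0, 0.0], [1, 0.008, -0.01, 0.0, 0.0, 0.0, 0.0], [1, 0.009, -0.01, 0.0, 0.0, 0.0, 0.0]])

```text
time_s: 70.4
eef_pos: [438.1, 366.2, 78.4]
ee_rot: [-0.001, 1.0, 0.023, 0.001]
force: [-0.2, -3.7, 2.1]
grip_width: 0.199
grip_force: 24.9
```

send_rows(targets=[[1, 0.009, -0.008, 0.0, 0.0, 0.0, 0.0], [1, 0.011, -0.008, 0.0, 0.0, 0.0, 0.0], [1, 0.011, -0.006, 0.0, 0.0, 0.0, 0.0], [1, 0.012, -0.006, 0.0, 0.0, 0.0, 0.0], [1, 0.012, -0.004, 0.0, 0.0, 0.0, 0.0], [1, 0.013, -0.003, 0.001, 0.0, 0.0, 0.0], [1, 0.013, -0.001, 0.0, 0.0, 0.0, 0.0], [1, 0.01, 0.0, 0.0, 0.0, 0.0, 0.0], [1, 0, 0, 0, 0, 0, 0], [1, 0, 0, 0, 0, 0, 0]])

```text
time_s: 71.65
eef_pos: [527.3, 406.9, 78.2]
ee_rot: [-0.002, 1.0, 0.023, 0.002]
force: [1.7, 5.7, 3.8]
grip_width: 0.193
grip_force: 25.4
```

Still gripped and near shut. I'll push on gently in +x until the stop shows as force.

send_rows(targets=[[1, 0.001, 0, 0, 0, 0, 0], [1, 0.001, 0, 0, 0, 0, 0], [1, 0.001, 0, 0, 0, 0, 0], [1, 0, 0, 0, 0, 0, 0], [1, 0.001, 0, 0, 0, 0, 0], [1, 0, 0, 0, 0, 0, 0], [1, 0, 0, 0, 0, 0, 0], [1, 0, 0, 0, 0, 0, 0], [1, 0, 0, 0, 0, 0, 0], [1, 0, 0, 0, 0, 0, 0]])

```text
time_s: 72.9
eef_pos: [528.0, 406.9, 78.1]
ee_rot: [-0.001, 1.0, 0.024, -0.002]
force: [-12.8, 2.4, 9.9]
grip_width: 0.198
grip_force: 25.9
```

```bash
python3 - <<'E'
from yel import *
s=ctrl.sense();print(s['force'],s['eef_pos'],s['grip_width'])
P={n:cap(n) for n in('top','side','wrist')}
for n in P:
  for q,z in(('bar_grip',104),('bar_hinge',70)):
    print(n,q,[(e['point'],round(e['score'],2),atz(P[n],e['point'],z)[:2]) for e in ctrl.landmark_of(q,P[n])[:1]])
E
```

```text
[-12.775   2.35    9.931] [527.98  406.909  78.141] 0.19752523252416673
top bar_grip [([103.3, 262.8], 0.68, array([531.409, 401.097]))]
top bar_hinge [([162.7, 262.8], 0.78, array([536.881, 275.937]))]
side bar_grip [([322.4, 398.4], 0.89, array([526.517, 403.94 ]))]
side bar_hinge [([325.6, 357.9], 0.61, array([529.439, 286.635]))]
wrist bar_grip [([321.5, 297.1], 0.78, array([523.869, 407.454]))]
wrist bar_hinge [([543.2, 263.4], 0.66, array([534.653, 277.851]))]
```

Force −12.8 N with no further motion: the bar is against its stop. I'll release and lift away.

send_rows(targets=[[-0.2, 0, 0, 0, 0, 0, 0], [-0.2, 0, 0, 0, 0, 0, 0], [-0.2, 0, 0, 0, 0, 0, 0], [-0.2, 0, 0, -0.02, 0, 0, 0], [-0.2, 0, 0, -0.03, 0, 0, 0], [-0.2, 0, 0, -0.04, 0, 0, 0], [-0.2, 0, 0, -0.04, 0, 0, 0], [-0.2, -0.05, 0.02, -0.01, 0, 0, 0], [-0.2, -0.05, 0.02, 0, 0, 0, 0], [-0.2, -0.05, 0.02, 0, 0, 0, 0]])

```text
time_s: 74.6
eef_pos: [381.8, 338.0, 217.4]
ee_rot: [-0.001, 1.0, 0.023, 0.001]
force: [0.9, 0.1, 1.2]
grip_width: 0.603
grip_force: 0.0
```

send_rows(targets=[[-0.2, -0.05, 0.03, 0, 0, 0, 0], [-0.2, -0.04, 0.05, 0, 0, 0, 0], [-0.2, 0, 0.05, 0, 0, 0, 0], [-0.2, 0, 0.05, 0, 0, 0, 0], [-0.2, 0, 0, 0, 0, 0, 0], [-0.2, 0, 0, 0, 0, 0, 0], [-0.2, 0, 0, 0, 0, 0, 0], [-0.2, 0, 0, 0, 0, 0, 0], [-0.2, 0, 0, 0, 0, 0, 0], [-0.2, 0, 0, 0, 0, 0, 0]])

```text
time_s: 75.85
eef_pos: [302.6, 156.4, 217.1]
ee_rot: [-0.001, 1.0, 0.023, 0.001]
force: [-0.6, -0.3, 0.3]
grip_width: 0.599
grip_force: 0.0
```

```bash
python3 - <<'E'
from yel import *
print(now()[0])
P={n:cap(n) for n in('top','side')}
p=P['top'];h=cv2.cvtColor(p['img'],cv2.COLOR_RGB2HSV)
for q,z in(('bar_grip',104),('bar_hinge',70),('qbox',0)):
    print(q,[(e['point'],round(e['score'],2),atz(P[n],e['point'],z)[:2]) for n in P for e in ctrl.landmark_of(q,P[n])[:1]])
print(yel(p,52))
def ch(v):
    H,S,V=v
    if (H<8 or H>172) and S>130: return 'R'
    if 20<H<40 and S>130: return 'Y'
    if S>100: return 'o' if H<25 else 'b'
    return '#' if V<70 else ('+' if V<165 else '.')
for r in range(215,322,3): print(r,''.join(ch(h[r,c]) for c in range(76,184,1)))
print()
for r in range(200,312,4): print(r,''.join(ch(h[r,c]) for c in range(196,464,2)))
E
```

```text
[302.618 156.382 217.066]
bar_grip [([102.3, 263.3], 0.61, array([530.262, 403.278])), ([320.1, 398.6], 0.65, array([530.127, 404.516]))]
bar_hinge [([160.6, 262.2], 0.67, array([538.277, 280.878])), ([324.6, 357.7], 0.85, array([531.275, 286.244]))]
qbox [([135.1, 269.0], 0.64, array([532.136, 361.127])), ([323.2, 419.6], 0.85, array([529.654, 365.492]))]
[]
215 ##oooooooooooooooooooooooooooooooooooooooooooooooooooooooooooooooooooooooooooooooooooooooooooooooooooooooooo
218 +ooooooooooooooooooooooooooooooooooooooooooooooooooooooooooooooooooooooooooooooooooooooooooooooooooooooooooo
221 oooooooooooooooooooooooooooooooooooooooooooooooooooooooooooooooooooooooooooooooooooooooooooooooooooooooooooo
224 oooooooooooooooooooooooooooooooooo.....++++++++++++++++++bbbbbbbbbbbbbbbbbbbbbbbbbb++ooooooooooooooooooooooo
227 oooooooooooooooo.+bbbbbbbbbbbbbbbbbbbbbbbbbbbb+################################+bbbb###+oooooooooooooooooooo
230 oooooooooooooooo++bb+########################################+#++++bbbbbbbbbbbbbbbbb####oooooooooooooooooooo
233 oooooooooooooooo++bb#######bbbbbbbbbbbbbbbbbbbbbbbbbbbbb
[... 6522 characters left out ...]
..ooo
292 ooo................................................................................................................................ooo
296 oo.................................+...............................................................................................ooo
300 oo.................................................................................................................................ooo
304 oo............................................................................++..++++......+.+++......+++..+......................ooo
308 oooooooooooooooooooooooooooooooooooooooooooooooooooooooooooooooooooooooooooooooooooooooooooooooooooooooooooooooooooooooooooooooooooooo
```

```bash
python3 -c "
from rig import ctrl
print(ctrl.finish_job())"
```

```text
the job is handed in; nothing more can be done
None
```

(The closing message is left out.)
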